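# Tip the large ball out of the divided tray

### The arm

A 6-joint arm with a two-finger parallel gripper is mounted at the origin on a cart in front of the work surface, level with it; the furniture and walls round the work are solid. World frame = base frame: x ahead of the robot, y to its left, z up, the work surface at z = 0. Lengths are in m, angles in degrees, forces in N, time in s.
With the tool pointing down it reaches from about 0.375 to 0.9 m from the base axis. Payload 3.1 kg.
Tool frame: the origin (TCP) lies at the very end of the fingers, on their centre line; the grasp point (between the pads) lies bot.hold_point_z behind it (bot.hold_point_z is the distance from the TCP to the grasp point, in m); z points along the fingers, y is the line along which they close (so a half turn about z gives the same grasp; the last joint's range is limited). The gripper opens to 87 mm and grips with 3 to 60 N. Pads are 19 mm wide; open, the fingers measure 117 mm over their backs; the gripper's body (75 mm by 190 mm) begins 51 mm behind the grasp point.
Start: joints at [64.601, 30.224, 82.088, -0, 67.689, -10.227], TCP at [0.164, 0.603, 0.223] pointing down, gripper open.
Joint ranges: [-176.69, 176.69], [-43.24, 126.21], [12.49, 139.97], [-82, 262], [0, 151.66], [-163.58, 163.58]. Speed limits (degrees/s): [159.86, 159.86, 180, 180, 180, 180].

### API

Orientations are given as a 3x3 rotation matrix whose columns are the frame's x, y, z axes.
In Python, from rig import bot gives the robot as it stands.
- The arm moves only by the tool apply_moves, never from a script. Its argument "plan" is one flat list of numbers, 4 for each row, row after row: the shift along the world's x, y, z normalised to -1 to 1, where 1 is 0.05 m, then the turn about the world's z normalised to -1 to 1, where 1 is 10 degrees. A call has 1 to 12 rows; each row shifts and turns the commanded pose from where the row before left it; what a row does not reach is not made up. A row lasts 1/8 s, in which the tool goes at most 62.5 mm and 10.7 degrees, less where a joint would pass 70% of its speed; a pose out of reach is approached as far as the arm can. A call with a number of a shift or a turn outside -1 to 1 is refused whole. A call with a gripper value outside its range is refused whole. "grip" is the closure, from -1 (fully open) to 1 (shut), so that 0 is half open, set as the call begins (left out, the last holds). The fingers move at their own pace and stop on an object; the grip force is fixed at half the most. Time passes only in rows, so rows that do not move let the fingers close. It gives the time, the measured TCP pose, the force, the opening and the grip force at its end, in the units of the state.
- bot.read_state(): the state, without advancing time (a new reading comes with each control period).
- bot.capture(name): name is "side" or "top"; returns (picture, depth): 400x640x3 uint8, red, green, blue; 400x640 float32, m along the optical axis (not along the pixel's ray), 0 where there is no reading.
- bot.camera_info(name): a dict with "vertical_fov" (degrees; the focal length in pixels is half the picture's height over the tangent of half this angle, whatever the lens; pixels are square), "cx", "cy" (the principal point, pixels), "rvec" (rotation vector, rad) and "tvec" (3), from world to camera coordinates, as OpenCV has them. Camera axes: x right, y down, z forward; pixel columns grow to the right and rows downward; lengths in m; the calibration is good to about 2 mm. A picture is of the moment at which its call begins. camera_info takes no time and is no camera call.
- bot.hand_in(): hands the job in; it is judged then, once.
Trained networks look in the newest picture that a camera, given by its name, has taken for a name from the list of things; names that differ only in an ending like _2 or _b are one class to them, and where a whole thing is asked for, a point or a joint stands for the part that bears it (a point fixed in the world has none). Each returns a list of dicts, best first, with "p" (0 to 1); they miss things now and then, are a little off and sometimes report something else, mostly with a low value. They report only what shows in the picture. A call takes as long as a camera call. They do not tell look-alikes from the thing itself.
- bot.outline_of(camera, target): "mask" (400x640 bool, what is visible of it) and "xy" ([column, row] as shares, 0 to 1, of the picture: columns of its width, rows of its height, amid what is visible of it).
- bot.pinpoint(camera, target): "xy" ([column, row] as shares, 0 to 1, of the picture: columns of its width, rows of its height: a listed point, or the origin of a listed thing).
The state is a dict: "time_s": time; "joint_positions": joint angles; "qvel": joint speeds; "tau": joint torques, N m; "position": TCP position; "tcp_rot": TCP orientation; "force": force on the tool from outside, world axes, zero at the start; "moment": the same for the moment, N m; "opening": opening from 0.0 (shut) to 1.0 (fully open); "grasp_force": force on a finger pad.
Only numpy, scipy, OpenCV 4.12 (cv2) and the standard library are available. Lean on these libraries where they do the work, as an engineer would, in place of code of your own. Each camera call takes 0.05 s, during which the arm holds its last target. There are 200 camera calls.

### The job

Pick up the divided tray by its centre post, hold it over the round steel dish and tilt it toward the corner of the compartment that holds the large steel ball, so that this ball rolls out into the dish while the small ball stays in the tray. Then stand the tray level on the bench again and let go; do not touch the balls with the fingers.

Things in the scene. Friction and masses are not known exactly. Their poses are not given: they have to be found in the camera images.
- tray_grip (a point): On the 20 mm square, 80 mm high centre post of the loose grey tray, 58 mm above its underside; x, y along the dividers and post faces, z up. Tray 150 mm square, corners cut 33 mm, walls and dividers 28 high, 0.35 kg; a compartment in each quadrant, open 46 wide at its cut corner, where a 20 degree ramp (58 to 83 mm from the post axis) ends in a lip 13 above the underside. Starts level, any yaw.
- dish: Round open bowl of plain steel, fixed on the left-hand bench: 144 mm across the rim, 42 mm high. Origin at the centre of its underside, on the bench top; z up. (Beware: a desk lamp's black shade hangs over the right-hand bench at about x 0.45 to 0.65, y -0.25 to -0.45; from the right, come in round its near side, x below 0.35.)
- ball_large: The large plain steel ball, 26 mm in diameter, 72 g, loose in one of the tray's four compartments. Origin at its centre; its axes mean nothing. It rolls up the ramp and out over the lip when the tray leans well past 20 degrees toward that compartment's cut corner (about 40 is right); things in the other compartments then run against walls and stay.
- ball_small: The small plain steel ball, 16 mm in diameter, 18 g, loose in a compartment next to the large ball's (a brass disc and a black loupe lie in the other two). Origin at its centre; its axes mean nothing.
Mind the look-alikes: they are no part of the job. There is more than one size of the dish; the one meant has the size given above.

How it is judged:
By the outcome, as a careful person would: the job done as asked, in the order asked, and still so for the second after the job is handed in, with the robot touching nothing.
It also fails if it takes over 61 s, if anything falls off the work surface, if the arm or the gripper's body presses on something with over 40 N, if the wrist force passes 120 N, or if a joint passes its speed limit or range.

## Working session

There is one attempt and no reset: what is moved stays moved. The work goes in short steps, Python scripts to look and compute and a tool call to move; the robot and the scene stay as the last step left them, time stands still between calls to the robot, and variables do not carry over. Pictures are saved under pics/ and viewed, at most 10 in all, crops included, and the job is handed in when it is done.

Besides the shell and the picture viewer there is one more tool, called after "Call:" by a JSON object that holds its "op" and its "data". apply_moves: Moves the arm, as the interface text tells. Its arguments: {"type":"object","properties":{"plan":{"type":"array","items":{"type":"number"}},"grip":{"type":"number"}},"required":["plan"]}

```bash
ls; mkdir -p pics; cat > h.py <<'E'
import numpy as np, cv2
from rig import bot
def cam(n):
    c=bot.camera_info(n); f=200/np.tan(np.radians(c["vertical_fov"])/2)
    return f,c["cx"],c["cy"],cv2.Rodrigues(np.array(c["rvec"],float))[0],np.array(c["tvec"],float).ravel()
def ray(n,u,v):
    f,cx,cy,R,t=cam(n); d=R.T@np.array([(u-cx)/f,(v-cy)/f,1]); return -R.T@t,d
def atz(n,u,v,z):
    o,d=ray(n,u,v); return o+d*(z-o[2])/d[2]
def world(n,u,v,dep):
    o,d=ray(n,u,v); return o+d*dep
def proj(n,p):
    f,cx,cy,R,t=cam(n); q=R@np.array(p)+t; return f*q[0]/q[2]+cx,f*q[1]/q[2]+cy
E
python3 - <<'E'
from h import *
print(bot.hold_point_z,[a for a in dir(bot) if a[0]!='_'])
for n in("top","side"):
    p,d=bot.capture(n); cv2.imwrite(f"pics/{n}0.png",p[:,:,::-1]); np.save(f"pics/{n}0.npy",d)
    print(n,bot.camera_info(n), ray(n,320,200))
    for t in("tray_grip","dish","ball_large","ball_small"):
        for r in bot.pinpoint(n,t)[:4]:
            u,v=r["xy"][0]*640,r["xy"][1]*400; dd=d[min(399,int(v)),min(639,int(u))]
            print(n,t,round(r["p"],2),round(u,1),round(v,1),world(n,u,v,dd).round(3))
E
```

```text
pics
0.0187 ['PlanningError', 'camera_info', 'capture', 'hand_in', 'hold_point_z', 'outline_of', 'pinpoint', 'read_state']
top {'vertical_fov': 46.0654298430522, 'cx': 325.7115167769351, 'cy': 191.65320666204948, 'rvec': array([ 2.14121045, -2.20377191,  0.10654127]), 'tvec': array([0.1663692 , 0.43611393, 1.27025968])} (array([0.31644296, 0.15755666, 1.30632059]), array([ 0.07894121,  0.00969192, -0.99706398]))
top tray_grip 0.89 425.1 164.0 [ 0.501 -0.11   0.081]
top dish 0.81 241.8 176.6 [ 0.492  0.387 -0.   ]
top dish 0.67 235.3 227.6 [0.35  0.406 0.006]
top ball_large 0.44 436.2 156.4 [ 0.529 -0.153  0.026]
top ball_small 0.44 432.4 176.2 [ 0.478 -0.146  0.001]
side {'vertical_fov': 56.742832166434, 'cx': 317.9783993450849, 'cy': 194.5808409576441, 'rvec': array([ 2.18562436,  0.02372731, -0.0336814 ]), 'tvec': array([-0.46044429,  0.14208913,  0.79714302])} (array([ 0.48597533, -0.55500732,  0.56870917]), array([-0.02763759,  0.80795933, -0.58879692]))
side tray_grip 0.83 340.3 284.2 [ 0.504 -0.128  0.08 ]
side dish 0.83 280.8 165.8 [0.344 0.355 0.026]
side ball_large 0.5 353.6 321.3 [ 0.527 -0.162  0.027]
side ball_small 0.47 318.4 318.0 [ 0.466 -0.15   0.017]
```

View pics/top0.png

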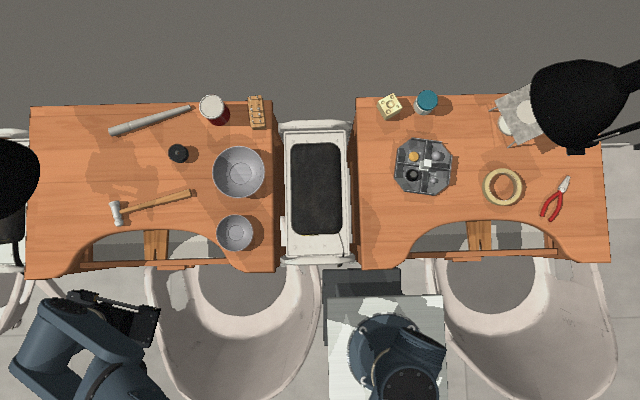

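View pics/side0.png

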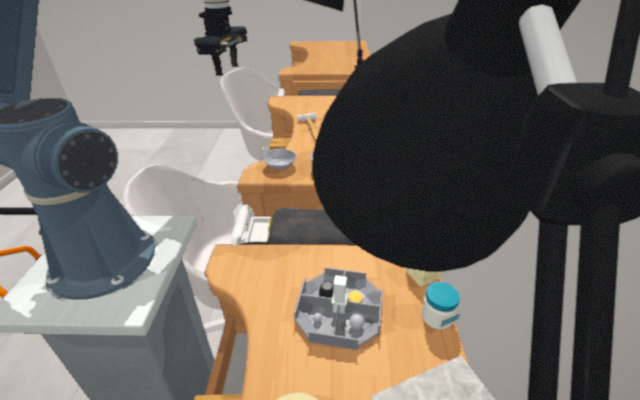

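The tray is at top pixel (423,166), side (340,305), on the right bench. There are two dish candidates in the top view: (238,172), about 51 px or 140 mm across, and (235,232), about 36 px or 98 mm. The 144 mm one is the upper, larger bowl. I'll confirm it and the compartments in one enlarged crop.

```bash
python3 - <<'E'
from h import *
im=cv2.imread("pics/top0.png"); d=np.load("pics/top0.npy")
a=cv2.resize(im[125:205,385:465],(400,400),interpolation=cv2.INTER_CUBIC); b=cv2.resize(im[140:260,200:300],(333,400),interpolation=cv2.INTER_CUBIC)
cv2.imwrite("pics/crop.png",np.hstack([a,b]))
V,U=np.mgrid[0:400,0:640]; f,cx,cy,R,t=cam("top")
P=(np.stack([(U-cx)/f*d,(V-cy)/f*d,d],-1)-t)@R
# dish rims
for n,(u0,u1,v0,v1) in dict(big=(205,272,142,203),small=(210,262,208,256)).items():
    q=P[v0:v1,u0:u1].reshape(-1,3); q=q[(q[:,2]>.015)&(q[:,2]<.06)]
    c,r=cv2.minEnclosingCircle(q[:,:2].astype(np.float32)); print(n,c,2*r*1000,q[:,2].max())
q=P[125:205,385:465].reshape(-1,3)
w=q[(q[:,2]>.018)&(q[:,2]<.04)]; print("tray",cv2.minAreaRect(w[:,:2].astype(np.float32)),w.mean(0))
p=q[q[:,2]>.065]; print("post",p.mean(0),len(p))
print("max z",[ (k,P[s][...,2].max().round(3)) for k,s in dict(mid=np.s_[100:260,275:380],left=np.s_[80:260,190:280],right=np.s_[90:240,360:480]).items()])
print(bot.read_state())
E
```

```text
big (0.5008813142776489, 0.39096352458000183) 144.06263828277588 0.05059664504620716
small (0.3364485204219818, 0.4052876830101013) 100.79800337553024 0.036291243767550885
tray ((0.5051214694976807, -0.11586468666791916), (0.15088358521461487, 0.15104389190673828), 80.82758331298828) [ 0.50321707 -0.11571754  0.02651649]
post [ 0.44703428 -0.0315048   0.45347905] 95
max z [('mid', np.float64(1.306)), ('left', np.float64(1.306)), ('right', np.float64(1.306))]
{'time_s': 0.5, 'joint_positions': array([ 6.45987455e+01,  3.02251118e+01,  8.20896053e+01, -1.83329040e-03,
        6.76881579e+01, -1.02267727e+01]), 'qvel': array([ 0.02849873,  0.0087876 , -0.02666009, -0.04272996, -0.03559824,
       -0.06148835]), 'tau': array([-5.72558092e-04, -4.39602363e+01, -1.76789510e+01,  6.33532740e-02,
        5.15775557e-02, -4.10201596e-05]), 'position': array([0.16355763, 0.60317948, 0.22252054]), 'tcp_rot': array([[-9.65136351e-01,  2.61747633e-01,  5.21587852e-06],
       [ 2.61747632e-01,  9.65136350e-01, -5.80241499e-05],
       [-2.02217179e-05, -5.46359725e-05, -9.99999998e-01]]), 'force': array([-0.51599518,  0.3800525 , -0.14137956]), 'moment': array([-0.00653728, -0.05973522,  0.04095155]), 'grasp_force': 0.0, 'opening': 1.002972225769073}
```

View pics/crop.png

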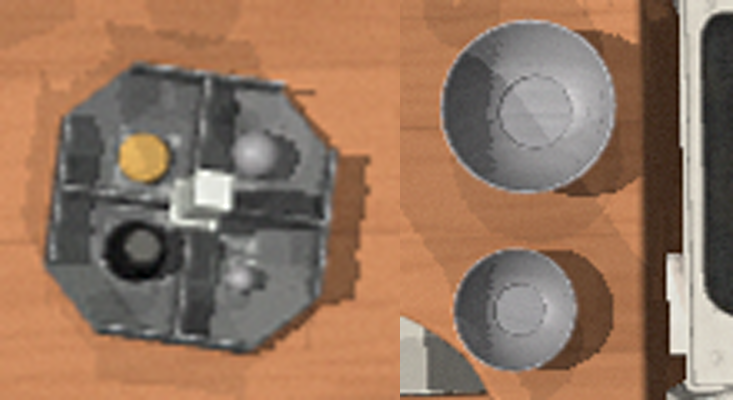

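The dish meant is the upper, larger bowl: 144.06 mm, centred at (0.501, 0.391). The other is 101 mm. The large ball is in the tray's +x,-y compartment (crop (258,150)) and the small one in the -x,-y compartment ((240,278)). No tilt command exists, so before grasping I'll probe whether the reach limits tilt the tool.

Call:
{"op": "apply_moves", "data": {"plan": [0, 0, 1, 0, 0, 0, 1, 0, 0, 0, 1, 0, 0, 0, 1, 0, 0, 0, 1, 0, 0, 0, 1, 0, 0, 0, 1, 0, 0, 0, 1, 0, 0, 0, 1, 0, 0, 0, 1, 0, 0, 0, 1, 0, 0, 0, 1, 0]}}

```text
time_s: 2.0
position: [0.1509, 0.5569, 0.7609]
tcp_rot: [[-0.965, 0.261, 0.012], [0.262, 0.964, 0.041], [-0.0, 0.042, -0.999]]
force: [0.0, -0.1, 0.6]
opening: 1.001
grasp_force: 0.0
```

```bash
python3 - <<'E'
from h import *
np.set_printoptions(precision=3,suppress=True)
s=bot.read_state(); print(s["time_s"],s["position"],s["tcp_rot"],s["joint_positions"],s["qvel"])
E
```

```text
2.0 [0.151 0.557 0.761] [[-0.965  0.261  0.012]
 [ 0.262  0.964  0.041]
 [-0.     0.042 -0.999]] [ 63.502  23.215  12.487   0.734 141.906 -10.743] [ -4.086 -18.219   0.114   2.82    8.562  -1.958]
```

Call:
{"op": "apply_moves", "data": {"plan": [0, 0, 1, 0, 0, 0, 1, 0, 0, 0, 1, 0, 0, 0, 1, 0]}}

```text
time_s: 2.5
position: [0.13, 0.4798, 0.8263]
tcp_rot: [[-0.965, 0.26, 0.031], [0.262, 0.959, 0.111], [-0.0, 0.115, -0.993]]
force: [-0.6, -1.0, 0.0]
opening: 0.997
grasp_force: 0.0
```

```bash
python3 - <<'E'
from h import *
np.set_printoptions(precision=3,suppress=True)
s=bot.read_state(); print(s["time_s"],s["position"],s["tcp_rot"],s["joint_positions"],s["qvel"])
E
```

```text
2.5 [0.13  0.48  0.826] [[-0.965  0.26   0.031]
 [ 0.262  0.959  0.111]
 [-0.     0.115 -0.993]] [ 60.948  15.938  12.49    2.728 145.102 -11.551] [ -5.691 -13.106   0.167   4.718   5.407  -1.354]
```

Call:
{"op": "apply_moves", "data": {"plan": [0, 0, -1, 0, 0, 0, -1, 0, 0, 0, -1, 0, 0, 0, -1, 0, 0, 0, -1, 0, 0, 0, -1, 0]}}

```text
time_s: 3.25
position: [0.1306, 0.4813, 0.5266]
tcp_rot: [[-0.965, 0.26, 0.03], [0.262, 0.959, 0.11], [-0.0, 0.115, -0.993]]
force: [0.6, 0.9, 0.5]
opening: 1.003
grasp_force: 0.0
```

Tilt accumulates at the limits and then persists. Pushing yaw past joint 6's limit should therefore tilt the tool anywhere, including low over the dish. I'll test that with the gripper empty.

Call:
{"op": "apply_moves", "data": {"plan": [0.9, -0.2, -0.3, 1, 0.9, -0.2, -0.3, 1, 0.9, -0.2, -0.3, 1, 0.9, -0.2, -0.3, 1, 0.9, -0.2, -0.3, 1, 0.9, -0.2, -0.3, 1, 0.9, -0.2, -0.3, 1, 0.9, -0.2, -0.3, 1, 0, 0, 0, 1, 0, 0, 0, 1, 0, 0, 0, 1, 0, 0, 0, 1]}}

```text
time_s: 4.75
position: [0.485, 0.4118, 0.4084]
tcp_rot: [[0.232, -0.967, -0.105], [-0.973, -0.23, -0.034], [0.009, 0.11, -0.994]]
force: [1.0, 1.4, -1.2]
opening: 1.001
grasp_force: 0.0
```

```bash
cat > st.py <<'E'
from h import *
import pickle,os
np.set_printoptions(precision=4,suppress=True)
s=bot.read_state(); print(s["time_s"],s["position"],s["joint_positions"],"\n",s["tcp_rot"])
L=pickle.load(open("log.pkl","rb")) if os.path.exists("log.pkl") else []
L.append((s["joint_positions"],s["position"],s["tcp_rot"])); pickle.dump(L,open("log.pkl","wb"))
E
python3 st.py
```

```text
4.75 [0.485  0.4118 0.4084] [  29.6542   26.2614   60.1715    1.3077   99.7615 -163.5938] 
 [[ 0.2322 -0.967  -0.1049]
 [-0.9726 -0.2299 -0.0338]
 [ 0.0086  0.1099 -0.9939]]
```

Call:
{"op": "apply_moves", "data": {"plan": [0, 0, 0, 1, 0, 0, 0, 1, 0, 0, 0, 1, 0, 0, 0, 1]}}

```text
time_s: 5.25
position: [0.3501, 0.5462, 0.3915]
tcp_rot: [[0.55, -0.835, 0.03], [-0.825, -0.549, -0.135], [0.129, 0.05, -0.99]]
force: [0.9, 0.1, -0.2]
opening: 0.999
grasp_force: 0.0
```

```bash
python3 st.py
```

```text
5.25 [0.3501 0.5462 0.3915] [  50.4632   27.8522   60.1114   -6.3004   96.9329 -163.5285] 
 [[ 0.55   -0.8346  0.0295]
 [-0.8251 -0.5485 -0.1353]
 [ 0.1292  0.0501 -0.9904]]
```

Call:
{"op": "apply_moves", "data": {"plan": [0, 0, 0, 1, 0, 0, 0, 1]}}

```text
time_s: 5.5
position: [0.2695, 0.5834, 0.3693]
tcp_rot: [[0.682, -0.719, 0.137], [-0.706, -0.695, -0.136], [0.193, -0.004, -0.981]]
force: [0.1, 1.2, -0.1]
opening: 1.002
grasp_force: 0.0
```

```bash
python3 st.py
```

```text
5.5 [0.2695 0.5834 0.3693] [  60.3715   27.1721   64.91    -10.7198   90.8579 -163.5285] 
 [[ 0.6816 -0.7189  0.1366]
 [-0.7059 -0.6951 -0.136 ]
 [ 0.1927 -0.0038 -0.9812]]
```

Call:
{"op": "apply_moves", "data": {"plan": [0, 0, 0, 1, 0, 0, 0, 1]}}

```text
time_s: 5.75
position: [0.1915, 0.6002, 0.3397]
tcp_rot: [[0.791, -0.557, 0.256], [-0.554, -0.828, -0.09], [0.262, -0.07, -0.963]]
force: [-0.1, 0.8, -0.2]
opening: 0.998
grasp_force: 0.0
```

```bash
python3 st.py
```

```text
5.75 [0.1915 0.6002 0.3397] [  69.7352   25.924    72.3561  -15.8947   81.8247 -163.5282] 
 [[ 0.7905 -0.5565  0.2556]
 [-0.5536 -0.8279 -0.0905]
 [ 0.2619 -0.0699 -0.9625]]
```

```bash
cat > kin.py <<'E'
import numpy as np, pickle
from scipy.spatial.transform import Rotation as Ro
from scipy.optimize import least_squares
def rz(a): return Ro.from_euler('z',a,degrees=True).as_matrix()
def ry(a): return Ro.from_euler('y',a,degrees=True).as_matrix()
def fk(q,k,s=1):
    a1,d,h,L2,a3,L3,d5,Lt=k
    R1=rz(q[0]);R2=R1@ry(q[1]);R3=R2@ry(q[2]);R4=R3@rz(s*q[3]);R5=R4@ry(q[4]);R6=R5@rz(q[5])@RT
    return R1@[a1,d,h]+R2@[0,0,L2]+R3@[a3,0,L3]+R4@[0,d5,0]+R5@[0,0,Lt],R6
RT=rz(90)
LO=np.array([-176.69,-43.24,12.49,-82,0,-163.58]);HI=np.array([176.69,126.21,139.97,262,151.66,163.58])
E
python3 - <<'E'
from kin import *
import kin
np.set_printoptions(precision=4,suppress=True)
L=pickle.load(open("log.pkl","rb"))
L+=[(np.array([64.5987,30.2251,82.0896,-.0018,67.688,-10.2268]),np.array([.16356,.60318,.22252]),None),
(np.array([63.502,23.215,12.487,.734,141.906,-10.743]),np.array([.151,.557,.761]),None),
(np.array([60.948,15.938,12.49,2.728,145.102,-11.551]),np.array([.13,.48,.826]),None)]
for q,p,R in L[:4]:
    for s in(1,-1): print(s,(fk(q,np.zeros(8),s)[1].T@R).round(3).tolist())
f=lambda k:np.concatenate([1000*(fk(q,k)[0]-p) for q,p,R in L])
r=least_squares(f,[0,.1,.2,.4,0,.4,0,.25]); print(r.x,f(r.x).round(1))
E
```

```text
1 [[1.0, -0.0, -0.0], [0.0, 1.0, -0.0], [0.0, 0.0, 1.0]]
-1 [[0.999, 0.008, -0.043], [-0.007, 1.0, 0.013], [0.043, -0.013, 0.999]]
1 [[1.0, 0.0, -0.0], [0.0, 1.0, 0.0], [0.0, -0.0, 1.0]]
-1 [[0.978, -0.02, 0.208], [0.033, 0.998, -0.059], [-0.207, 0.064, 0.976]]
1 [[1.0, -0.0, -0.0], [0.0, 1.0, -0.0], [0.0, 0.0, 1.0]]
-1 [[0.936, 0.013, 0.351], [0.024, 0.994, -0.103], [-0.35, 0.105, 0.931]]
1 [[1.0, -0.0, -0.0], [0.0, 1.0, 0.0], [0.0, -0.0, 1.0]]
-1 [[0.862, 0.115, 0.494], [-0.035, 0.985, -0.168], [-0.506, 0.128, 0.853]]
[ 0.0008  0.1111  0.2757  0.5863  0.114   0.3917 -0.      0.3056] [ 0.   0.  -0.  -0.  -0.   0.   0.   0.   0.   0.   0.1 -0.  -0.  -0.
  0.  -0.1 -0.  -0.2  0.1 -0.   0.2]
```

```bash
cat >> kin.py <<'E'
K=np.array([0.0008,0.1111,0.2757,0.5863,0.114,0.3917,0,0.3056])
def step(q,row,w,lam=0):
    p,R=fk(q,K); pt=p+.05*np.array(row[:3]); Rt=rz(10*row[3])@R
    def f(x):
        p,R=fk(x,K); return np.concatenate([p-pt,w*Ro.from_matrix(Rt@R.T).as_rotvec(),lam*np.radians(x-q)])
    return least_squares(f,np.clip(q,LO+1e-3,HI-1e-3),bounds=(LO,HI),x_scale=10.).x
def run(q,rows,w=.3):
    for r in rows: q=step(q,r,w)
    return q
E
python3 - <<'E'
from kin import *
np.set_printoptions(precision=3,suppress=True)
L=pickle.load(open("log.pkl","rb"))
q0=np.array([64.5987,30.2251,82.0896,-.0018,67.688,-10.2268])
for w in(.1,.2,.3,.5,1):
    print(w,run(q0,[[0,0,1,0]]*12,w)[[0,1,2,4]],run(q0,[[0,0,1,0]]*16,w)[[0,1,2,4]])
    for i,n in((0,4),(1,2),(2,2)):
        print("  ",run(L[i][0],[[0,0,0,1]]*n,w),L[i+1][0])
E
```

```text
0.1 [ 62.392  19.683  12.49  128.812] [ 57.066   9.287  12.49  106.247]
   [  37.301   24.998   63.365  -12.988   93.153 -163.58 ] [  50.463   27.852   60.111   -6.3     96.933 -163.529]
   [  54.327   26.346   63.684  -13.787   90.975 -163.58 ] [  60.372   27.172   64.91   -10.72    90.858 -163.528]
   [  64.434   25.072   70.302  -19.03    82.413 -163.58 ] [  69.735   25.924   72.356  -15.895   81.825 -163.528]
0.2 [ 62.83   21.012  12.49  134.04 ] [ 57.961  10.539  12.49  119.988]
   [  39.112   25.401   63.209  -12.159   93.478 -163.58 ] [  50.463   27.852   60.111   -6.3     96.933 -163.529]
   [  55.152   26.472   63.912  -13.412   90.913 -163.58 ] [  60.372   27.172   64.91   -10.72    90.858 -163.528]
   [  65.146   25.198   70.631  -18.645   82.298 -163.58 ] [  69.735   25.924   72.356  -15.895   81.825 -163.528]
0.3 [ 63.157  22.084  12.49  137.843] [ 59.246  12.604  12.49  131.785]
   [  41.708   25.958   62.869  -10.957   94.013 -163.58 ] [  50.463   27.852   60.111   -6.3     96.933 -163.529]
   [  56.342   26.644   64.215  -12.863   90.84  -163.58 ] [  60.372   27.172  
[... 282 characters left out ...]
[  50.463   27.852   60.111   -6.3     96.933 -163.529]
   [  59.103   27.002   64.795  -11.561   90.755 -163.58 ] [  60.372   27.172   64.91   -10.72    90.858 -163.528]
   [  68.608   25.748   72.03   -16.726   81.855 -163.58 ] [  69.735   25.924   72.356  -15.895   81.825 -163.528]
1 [ 63.602  23.662  12.49  142.978] [ 61.335  16.889  12.49  148.213]
   [  58.697   29.179   56.975   -3.1     99.753 -163.58 ] [  50.463   27.852   60.111   -6.3     96.933 -163.529]
   [  64.341   27.511   65.419   -9.017   90.941 -163.58 ] [  60.372   27.172   64.91   -10.72    90.858 -163.528]
   [  73.356   26.322   73.411  -14.      81.598 -163.58 ] [  69.735   25.924   72.356  -15.895   81.825 -163.528]
```

```bash
cat > find.py <<'E'
from kin import *
np.set_printoptions(precision=1,suppress=True)
dish=np.array([.501,.391]); hz=.0187
def corner_tool(psi): a=np.radians(-53.7-psi); return np.array([np.cos(a),-np.sin(a),0])
def solve(phi,tilt,j6,q0,z=.165):
    c=np.array([np.cos(phi),np.sin(phi)]); t=np.radians(tilt)
    zt=-np.r_[np.sin(t)*c,np.cos(t)]           # tool z; tray up=-zt leans to c
    G=np.r_[dish-.03*c,z]
    def f(x):
        p,R=fk(np.r_[x,j6],K); return np.r_[(p-hz*R[:,2]-G)*10,(R[:,2]-zt)*3]
    r=least_squares(f,q0,bounds=(LO[:5],HI[:5]),x_scale=10.); return np.r_[r.x,j6],r.cost
if __name__=="__main__":
  for j6 in(-163.58,163.58):
    for ph in range(0,360,15):
        best=None
        for q4 in(0,-60,60,170):
            q,c=solve(np.radians(ph),40,j6,[30,30,80,q4,70])
            if c<1e-4:
                p,R=fk(q,K); g=R.T@[np.cos(np.radians(ph)),np.sin(np.radians(ph)),0]; g=np.degrees(np.arctan2(g[1],g[0]))
                print(j6,ph,"dir in tool",round(g,1),q)
                if q4==0: pass
                break
  for k in range(4):
    psi=-8.7+90*k; c=corner_tool(psi); print(psi,np.degrees(np.arctan2(c[1],c[0])))
E
python3 find.py
```

```text
-163.58 0 dir in tool -85.7 [  22.4   49.8   65.3   14.6  102.3 -163.6]
-163.58 15 dir in tool -96.5 [  25.4   51.1   62.1    6.9  106.2 -163.6]
-163.58 30 dir in tool -108.1 [  28.3   51.8   60.5   -1.1  107.8 -163.6]
-163.58 45 dir in tool -119.7 [  31.2   51.8   60.4   -9.2  106.8 -163.6]
-163.58 60 dir in tool -130.9 [  34.    51.2   62.   -16.8  103.3 -163.6]
-163.58 75 dir in tool -141.1 [  36.6   49.9   65.   -23.8   97.7 -163.6]
-163.58 90 dir in tool -150.1 [  38.8   48.1   69.4  -30.1   90.2 -163.6]
-163.58 105 dir in tool -158.2 [  40.5   46.    74.7  -35.9   81.2 -163.6]
-163.58 120 dir in tool -165.3 [  41.6   43.7   80.6  -41.7   71.  -163.6]
-163.58 135 dir in tool -171.6 [  41.9   41.3   86.8  -47.8   60.  -163.6]
-163.58 150 dir in tool -177.2 [  41.1   39.    93.   -54.7   48.2 -163.6]
-163.58 165 dir in tool 178.1 [  39.3   36.9   98.7  -62.9   35.9 -163.6]
-163.58 180 dir in tool 174.9 [  36.2   35.2  103.7  -73.4   23.3 -163.6]
-163.58 210 dir in tool -74.4 [  27.2   33.4  109.3  145.8    3.2 -163.6]
-163.58 225 dir in tool -36.0 [  22.4   33.3  109.4   91.9   14
[... 1512 characters left out ...]
3.4 109.3 145.8   3.2 163.6]
163.58 225 dir in tool -3.2 [ 22.4  33.3 109.4  91.9  14.3 163.6]
163.58 240 dir in tool -3.0 [ 18.3  33.9 107.5  76.6  26.1 163.6]
163.58 255 dir in tool -5.9 [ 15.4  35.1 103.9  65.2  37.7 163.6]
163.58 270 dir in tool -9.9 [ 13.7  36.8  99.1  55.8  49.  163.6]
163.58 285 dir in tool -14.8 [ 13.3  38.8  93.4  47.9  60.  163.6]
163.58 300 dir in tool -20.5 [ 13.9  41.1  87.2  41.   70.4 163.6]
163.58 315 dir in tool -27.0 [ 15.3  43.5  81.   34.5  80.1 163.6]
163.58 330 dir in tool -34.5 [ 17.3  45.9  75.   28.2  88.9 163.6]
163.58 345 dir in tool -43.1 [ 19.7  48.   69.7  21.6  96.4 163.6]
-8.7 45.0
81.3 135.0
171.3 -135.00000000000003
261.3 -45.000000000000014
```

```bash
cat > simB.py <<'E'
from find import *
def lean(q):
    R=fk(q,K)[1]; l=-R[2,:2]; return np.degrees(np.arcsin(np.hypot(*l))),np.degrees(np.arctan2(l[1],l[0]))
def G(q):
    p,R=fk(q,K); return p-hz*R[:,2]
def ik(Gt,R,q0):
    def f(x):
        p,Rr=fk(x,K); return np.r_[(p-hz*Rr[:,2]-Gt)*10,Ro.from_matrix(R@Rr.T).as_rotvec()*3]
    r=least_squares(f,q0,bounds=(LO,HI),x_scale=10.); return r.x,r.cost
if __name__=="__main__":
  for sgn,j6 in((1,-163.58),(-1,163.58)):
   for tl in(20,30):
    for td in(-90,90,0,180):
        # find phi with dir in tool = td on surface
        best=(9e9,)
        for ph in range(0,360,10):
            q,c=solve(np.radians(ph),tl,j6,[30,30,80,0,70])
            if c<1e-4 and abs(q[3])<80:
                e=abs((lean(q)[1]-td+180)%360-180)
                if e<best[0]: best=(e,q,ph)
        if best[0]>12: print(j6,tl,td,"none"); continue
        q=best[1]; g0=G(q); out=[]
        for i in range(12):
            e=np.clip((g0-G(q))/.05,-1,1); q=step(q,np.r_[e,sgn],.6); out.append(np.r_[lean(q),(G(q)-g0)*1000])
        print(j6,tl,td,"phi",best[2],best[1]); print(np.array(out)[[0,3,7,11]],q)
E
python3 simB.py
```

```text
-163.58 20 -90 phi 10 [  26.2   41.6   75.4    5.5   82.3 -163.6]
[[  19.7 -101.6  -16.8   30.8    1.5]
 [  21.9 -143.5  -39.9   22.9  -17. ]
 [  32.3 -175.1  -22.5   -5.6  -23.4]
 [  37.5  179.5   -1.9   -3.8   -4.1]] [  36.8   32.2  111.5  -81.9   17.8 -163.6]
-163.58 20 90 phi 200 [  28.9   33.3   94.8   -5.7   32.2 -163.6]
[[ 21.6  96.2 -20.8  21.   -9.1]
 [ 31.7 117.3 -25.4   3.2 -27.9]
 [ 38.  141.7 -21.   26.6  -6.9]
 [ 39.  155.6 -47.   71.8  -2.3]] [  35.    34.   107.1  -82.     0.  -163.6]
-163.58 20 0 phi 260 [  22.6   34.2   92.6   24.2   44.7 -163.6]
[[ 17.    0.   -2.1  26.2  12.1]
 [  3.6  21.6 -23.8  42.6   3.9]
 [ 18.3 146.9 -35.1  14.2 -22.7]
 [ 33.5 147.3 -14.8  -7.  -22. ]] [  35.    34.6  106.6  -57.7   12.8 -163.6]
-163.58 20 180 phi 120 [  34.1   38.3   83.1  -22.7   62.  -163.6]
[[ 22.6 174.6 -21.7   6.3 -16. ]
 [ 31.9 165.9 -16.8  -5.3 -21.4]
 [ 36.6 162.8 -30.5  41.9  -5. ]
 [ 38.2 155.6 -50.  106.4  -3.9]] [  35.7   33.4  108.4  -82.     0.  -163.6]
-163.58 30 -90 phi 10 [  25.2   46.    69.     7.5   94.  -163.6]
[[  29.9  -99.   -14.8   33.1    3.2]
 [  
[... 2063 characters left out ...]
 90 phi 210 [ 27.4  32.4 102.6   4.9  15.1 163.6]
[[ 31.   92.6   6.  -27.5  -9. ]
 [ 36.8  71.1   5.8 -33.6 -13.2]
 [ 37.8  39.5  12.7 -33.9  -4.1]
 [ 37.8   7.9  13.1 -33.8  -3.6]] [ 24.8  33.  109.2  98.5   0.  163.6]
163.58 30 0 phi 280 [ 17.4  36.3  92.7  38.1  53.5 163.6]
[[ 31.5   1.5  -6.9 -10.6 -11.1]
 [ 36.2   4.5  -7.4  -5.3 -11.3]
 [ 37.4  -3.8  13.2 -25.9  -0.7]
 [ 37.1 -35.2  14.5 -32.8  -3.4]] [ 27.2  32.2 110.7 178.2   0.  127. ]
163.58 30 180 phi 170 [ 35.2  34.8  96.4 -40.2  33.3 163.6]
[[  27.6 -176.4   16.    -2.9   14.5]
 [  15.4 -168.2   31.7  -25.9   18.3]
 [   4.5    2.2   12.3  -47.8   -6.1]
 [  23.5   22.8  -11.   -29.9  -25. ]] [ 15.1  34.6  99.8  33.7  37.6 163.6]
```

```bash
python3 - <<'E'
from simB import *
import h
d=np.load("pics/top0.npy")
print("far floor",[h.world("top",u,v,d[v,u]) for u,v in((250,20),(320,20),(320,60),(400,30),(570,100))])
s=h.bot.read_state(); q=np.array(s["joint_positions"]); print("now",lean(q),q)
# outer-limit levelling: lean 38@140 low side outward at azimuth az
az=np.radians(15); c=np.array([np.cos(az),np.sin(az)])
for z in(.3,.5):
  for tl,td in((38,140),(16,165)):
    t=np.radians(tl); zt=-np.r_[np.sin(t)*c,np.cos(t)]
    def f(x):
        p,R=fk(x,K); l=-R[2,:2]; return np.r_[(p-hz*R[:,2]-np.r_[.72*c,z])*10,(R[:,2]-zt)*3,l[0]-np.sin(t)*np.cos(np.radians(td)),l[1]-np.sin(t)*np.sin(np.radians(td))]
    r=least_squares(f,[10,40,60,0,80,91],bounds=(LO,HI),x_scale=10.); q=r.x; print("z",z,r.cost,q,lean(q))
    for i in range(20):
        q=step(q,np.r_[c,0,0],.6)
        if i%3==2: print(i+1,np.array(lean(q)),G(q)*1000,q)
E
```

```text
far floor [array([0.7, 0.3, 0.5]), array([0.7, 0.2, 0.5]), array([0.7, 0.2, 0.3]), array([ 0.7, -0. ,  0.4]), array([ 0.5, -0.3,  0.5])]
now (np.float64(15.730443891412397), np.float64(165.05206130891526)) [  69.7   25.9   72.4  -15.9   81.8 -163.5]
z 0.3 1.9642579818778267e-20 [  7.9  56.3  28.   -6.  133.3 -59.8] (np.float64(37.99999999844215), np.float64(140.00000000010067))
3 [ 35.1 140. ] [750.9 201.2 277.1] [  8.2  64.1  12.5  -5.8 138.1 -59.9]
6 [ 30.6 140. ] [772.9 207.1 247.9] [  8.3  65.1  12.5  -4.7 132.7 -59. ]
9 [ 25.9 140. ] [796.4 213.4 221.3] [  8.3  66.1  12.5  -3.7 127.1 -58.3]
12 [ 20.9 140. ] [821.6 220.1 196.9] [  8.3  66.9  12.5  -2.8 121.3 -57.7]
15 [ 15.6 140. ] [848.4 227.3 174.7] [  8.3  67.8  12.5  -2.  115.2 -57.3]
18 [ 10.1 140. ] [876.5 234.9 154.4] [  8.3  68.6  12.5  -1.2 108.9 -57. ]
z 0.3 0.09613187001994136 [  7.3  42.2  50.4  -3.2 101.  163.6] (np.float64(13.910061442901423), np.float64(-87.11443059622101))
3 [ 13.4 -87.2] [829.  220.5 296.3] [  8.4  60.2  12.5  -3.3 120.4 163.4]
6 [  8.3 -91. ] [862.7 227.2 262.4] [  8.4  62.   12.5  -2.6 113.5 16
[... 768 characters left out ...]
 278.5] [  8.1  61.3  12.5 -10.7 116.1 163.6]
18 [  10.6 -139.1] [888.8 190.6 247.4] [  8.1  63.   12.5 -10.  109.1 163.6]
z 0.5 0.09407919473629113 [  7.4  39.9  26.4  -4.2 127.2 163.6] (np.float64(14.022871641582658), np.float64(-89.77783987510452))
3 [ 11.1 -92.1] [771.3 202.5 460.4] [  7.8  49.4  12.5  -4.  128.8 163.6]
6 [  6.8 -99.6] [817.4 210.1 410.1] [  7.8  52.5  12.5  -3.3 121.1 163.6]
9 [   2.7 -136.3] [860.8 218.4 364.8] [  7.8  55.3  12.5  -2.6 113.4 163.6]
12 [  4.3 130.4] [902.1 227.3 324.2] [  7.8  58.   12.5  -1.9 105.6 163.6]
15 [  9.4 113.3] [941.4 236.6 288. ] [  7.9  60.4  12.5  -1.2  97.8 163.6]
18 [ 14.8 108.3] [978.7 246.1 255.8] [  7.9  62.8  12.5  -0.5  89.9 163.6]
```

```bash
python3 - <<'E'
from h import *
for n in("top",):
    d=np.load(f"pics/{n}0.npy"); V,U=np.mgrid[0:400,0:640]; f,cx,cy,R,t=cam(n)
    P=(np.stack([(U-cx)/f*d,(V-cy)/f*d,d],-1)-t)@R; P=P[d>0]
    print(n,"cells max z (cm); rows x=.9..-.2, cols y=1.1..-.9")
    print("      ",[round(1.1-.1*j,1) for j in range(20)])
    for i in range(11):
        x=.85-.1*i; r=[]
        for j in range(20):
            y=1.15-.1*j; m=(P[:,0]<x+.05)&(P[:,0]>x-.05)&(P[:,1]<y)&(P[:,1]>y-.1)
            r.append(int(100*P[m,2].max()) if m.any() else -99)
        print(round(x,2),r)
E
```

```text
top cells max z (cm); rows x=.9..-.2, cols y=1.1..-.9
       [1.1, 1.0, 0.9, 0.8, 0.7, 0.6, 0.5, 0.4, 0.3, 0.2, 0.1, 0.0, -0.1, -0.2, -0.3, -0.4, -0.5, -0.6, -0.7, -0.8]
0.85 [-99, -99, -99, -99, -99, -99, -99, -99, -99, -99, -99, -99, -99, -99, -99, -99, -99, -99, -99, -99]
0.75 [2, 17, 31, 46, 56, 56, 55, 55, 54, 54, 53, 53, 52, 52, 51, 51, 44, 29, -99, -3]
0.65 [-3, 0, 0, 2, 3, 2, 9, 9, 6, -3, 0, 5, 7, 46, 51, 50, -99, -99, -99, -99]
0.55 [-99, 0, 0, 44, 43, 3, 4, 4, 5, -2, 0, 3, 8, 48, 56, 57, 27, 24, -99, -99]
0.45 [-3, 0, 0, 45, 45, 2, 4, 4, 4, -2, 0, 3, 8, 3, 49, 47, 1, 0, -99, -99]
0.35 [-3, 0, 1, 43, 42, 0, 3, 3, 0, -2, 0, 0, 0, 0, 2, 2, 1, 0, -99, -99]
0.25 [-3, 0, 0, 0, 34, 58, 58, 3, 0, -3, 0, 0, 0, -15, -3, -15, 0, 0, -28, -99]
0.15 [-93, -93, -93, -27, 55, 59, 66, 70, -45, 0, 0, 32, 0, 0, -47, -48, -48, -48, -26, -26]
0.05 [-92, -93, -93, -93, -24, 60, 61, -48, -21, 0, 34, 35, 34, 0, -31, -48, -48, -41, -19, -25]
-0.05 [-94, -99, -94, -95, -17, -13, -20, -15, -7, 0, 34, 34, 34, 0, -12, -23, -28, -9, -8, -99]
-0.15 [-99, -93, -94, -99, -99, -8, -8, -7, -6, 0, 0, -99, 0, 0, -8, -7, -8, -6, -8, -99]
```

```bash
python3 - <<'E'
from simB import *
import h
q=np.array(h.bot.read_state()["joint_positions"])
for i in range(7): q=step(q,[-.5,.35,.2,-1],.6)
print("pre",lean(q),G(q)*1000,q)
for i in range(14):
    q=step(q,[0,1,0,0],.6); print(i+1,np.array(lean(q)),G(q)*1000,q)
print("phase B")
for sgn,td in((1,90),(-1,90)):
  j6=-sgn*163.58
  for tl in(1,8,14):
   for z in(.165,.22):
    best=(9e9,)
    for ph in range(0,360,10):
        q,c=solve(np.radians(ph),tl,j6,[30,30,80,0,70],z)
        if c<1e-4 and abs(q[3])<80:
            e=abs((lean(q)[1]-td+180)%360-180)
            if e<best[0]: best=(e,q,ph)
    q=best[1]; g0=G(q); out=[]
    for i in range(16):
        e=np.clip((g0-G(q))/.05,-1,1); q=step(q,np.r_[e,sgn],.6); out.append(np.r_[lean(q),(G(q)-g0)*1000,q])
    print(sgn,tl,z,best[1]); print(np.array(out)[[1,3,5,7,9,11,13,15]])
E
```

```text
pre (np.float64(15.730443651461963), np.float64(165.0520612986082)) [ 16.5 727.8 427.6] [ 81.   41.6  33.6  -3.  120.3 -85.8]
1 [ 15.7 165.1] [ 16.5 777.8 427.6] [ 81.5  48.9  18.8  -3.1 127.8 -85.6]
2 [ 14.7 164.9] [ 16.  803.6 416.3] [ 81.7  52.6  12.5  -2.9 129.5 -85.4]
3 [ 13.2 164.7] [ 15.4 817.6 400.2] [ 81.8  53.5  12.5  -2.6 127.1 -85. ]
4 [ 11.7 164.5] [ 14.9 831.4 384.6] [ 81.9  54.4  12.5  -2.2 124.6 -84.7]
5 [ 10.1 164.1] [ 14.3 845.  369.6] [ 82.   55.3  12.5  -1.9 122.2 -84.4]
6 [  8.5 163.7] [ 13.8 858.5 355.2] [ 82.1  56.1  12.5  -1.7 119.7 -84.2]
7 [  6.8 163. ] [ 13.4 871.8 341.2] [ 82.2  57.   12.5  -1.4 117.3 -83.9]
8 [  5.1 161.8] [ 12.9 885.  327.8] [ 82.3  57.8  12.5  -1.1 114.8 -83.7]
9 [  3.4 159.5] [ 12.5 898.1 314.9] [ 82.4  58.5  12.5  -0.9 112.3 -83.5]
10 [  1.7 152.4] [ 12.1 911.1 302.5] [ 82.4  59.3  12.5  -0.6 109.8 -83.4]
11 [ 0.4 56.5] [ 11.7 923.9 290.6] [ 82.5  60.   12.5  -0.4 107.3 -83.2]
12 [ 2.  -1.9] [ 11.3 936.7 279.1] [ 82.6  60.8  12.5  -0.2 104.8 -83.1]
13 [ 3.8 -7.6] [ 11.  949.3 268. ] [ 82.6  61.5  12.5   0.  102.2 -83. ]
14 [ 5.6 -9.6]
[... 7212 characters left out ...]
3.  109.1 115.4   0.  163.6]
 [ 37.8 -24.8  13.3 -33.7  -3.6  25.3  33.  109.1 131.2   0.  163.6]]
-1 14 0.22 [ 27.1  30.   88.1   4.1  48.3 163.6]
[[ 18.8  67.4   6.5 -42.9 -15.5  20.7  28.9  95.   14.1  40.5 163.6]
 [ 27.2  54.1  -3.6 -37.6 -27.9  19.7  28.5 102.5  28.7  27.8 163.6]
 [ 35.1  47.7  -9.2 -24.8 -31.2  22.9  28.9 108.6  46.7  12.1 163.6]
 [ 40.6  41.4  -0.7 -25.1 -20.7  26.5  29.  110.4  65.    0.  163.6]
 [ 41.9  27.7  13.8 -39.   -7.3  24.8  27.9 110.2  78.7   0.  163.6]
 [ 42.2  12.9  15.8 -40.2  -4.7  24.7  27.7 110.1  93.5   0.  163.6]
 [ 42.3  -1.9  16.1 -40.3  -4.1  24.6  27.7 110.1 108.3   0.  163.6]
 [ 42.3 -16.7  16.2 -40.3  -4.   24.6  27.7 110.1 123.1   0.  163.6]]
```

Call:
{"op": "apply_moves", "data": {"plan": [-0.5, 0.35, 0.2, -1, -0.5, 0.35, 0.2, -1, -0.5, 0.35, 0.2, -1, -0.5, 0.35, 0.2, -1, -0.5, 0.35, 0.2, -1, -0.5, 0.35, 0.2, -1, -0.5, 0.35, 0.2, -1, 0, 1, 0, 0, 0, 1, 0, 0, 0, 1, 0, 0, 0, 1, 0, 0, 0, 1, 0, 0]}}

```text
time_s: 7.25
position: [0.0156, 0.8418, 0.3497]
tcp_rot: [[-0.253, -0.968, 0.0], [-0.952, 0.249, -0.179], [0.173, -0.045, -0.984]]
force: [-0.6, -0.9, 0.7]
opening: 1.0
grasp_force: 0.0
```

Call:
{"op": "apply_moves", "data": {"plan": [0, 1, 0, 0, 0, 1, 0, 0, 0, 1, 0, 0]}}

```text
time_s: 7.62
position: [0.014, 0.8825, 0.3069]
tcp_rot: [[-0.253, -0.968, 0.002], [-0.963, 0.251, -0.096], [0.093, -0.026, -0.995]]
force: [0.0, -0.7, 0.3]
opening: 0.998
grasp_force: 0.0
```

```bash
cat > lv.py <<'E'
from simB import *
import h,sys
s=h.bot.read_state(); q=np.array(s["joint_positions"]); R=s["tcp_rot"]
print("t",s["time_s"],"pos",np.array(s["position"]).round(4).tolist(),"lean",lean(q),"lowhead",np.degrees(np.arctan2(-R[1,2],-R[0,2])),"yaw x",np.degrees(np.arctan2(R[1,0],R[0,0])),q,"open",s["opening"],"gf",s["grasp_force"],"G",(G(q)*1000))
E
python3 lv.py; python3 - <<'E'
from simB import *
import h
q=np.array(h.bot.read_state()["joint_positions"])
for i in range(4): q=step(q,[0,1,0,0],.6); print(i+1,lean(q))
E
```

```text
t 7.625 pos [0.014, 0.8825, 0.3069] lean (np.float64(5.534078443161289), np.float64(164.4127282320489)) lowhead 90.95549048711611 yaw x -104.70120148953002 [ 82.2  57.9  12.5  -0.9 115.1 -83.6] open 0.997754905587698 gf 0.0 G [ 13.8 883.6 326.1]
1 (np.float64(3.8095306941372438), np.float64(163.5909724549908))
2 (np.float64(2.059147041095662), np.float64(161.3833337710086))
3 (np.float64(0.3226781187102409), np.float64(134.17141064378552))
4 (np.float64(1.5358735653422395), np.float64(-7.514530482579475))
```

Call:
{"op": "apply_moves", "data": {"plan": [0, 1, 0, 0, 0, 1, 0, 0, 0, 1, 0, 0]}}

```text
time_s: 8.0
position: [0.0126, 0.922, 0.2688]
tcp_rot: [[-0.252, -0.968, 0.003], [-0.968, 0.252, -0.009], [0.008, -0.005, -1.0]]
force: [-0.6, 0.4, -1.0]
opening: 1.001
grasp_force: 0.0
```

Call:
{"op": "apply_moves", "data": {"plan": [0.47, -1, -0.05, -0.83, 0.47, -1, -0.05, -0.83, 0.47, -1, -0.05, -0.83, 0.47, -1, -0.05, -0.83, 0.47, -1, -0.05, -0.83, 0.47, -1, -0.05, -0.83, 0.47, -1, -0.05, -0.83, 0.47, -1, -0.05, -0.83, 0.47, -1, -0.05, -0.83, 0.47, -1, -0.05, -0.83]}}

```text
time_s: 9.25
position: [0.2463, 0.4269, 0.2454]
tcp_rot: [[-0.993, 0.121, -0.008], [0.121, 0.993, -0.003], [0.008, -0.004, -1.0]]
force: [0.5, 0.7, 0.2]
opening: 1.001
grasp_force: 0.0
```

```bash
python3 lv.py
```

```text
t 9.25 pos [0.2463, 0.4269, 0.2454] lean (np.float64(0.48083792420161864), np.float64(154.32346247191782)) lowhead 18.704386593133492 yaw x 173.02706114735003 [ 46.9  18.5  98.8   0.3  63.1 -36.3] open 1.0010133022505026 gf 0.0 G [246.6 427.2 263.9]
```

Call:
{"op": "apply_moves", "data": {"plan": [0.47, -1, -0.15, -0.83, 0.47, -1, -0.15, -0.83, 0.47, -1, -0.15, -0.83, 0.47, -1, -0.15, -0.83, 0.47, -1, -0.15, -0.83, 0.47, -1, -0.15, -0.83, 0.47, -1, -0.15, -0.83, 0.47, -1, -0.15, -0.83, 0.47, -1, -0.15, -0.83, 0.47, -1, -0.15, -0.83, 0.47, -0.9, -0.15, -0.83]}}

```text
time_s: 10.62
position: [0.505, -0.1198, 0.1626]
tcp_rot: [[0.145, 0.989, -0.002], [0.989, -0.145, 0.009], [0.009, -0.003, -1.0]]
force: [1.0, 1.3, 0.9]
opening: 0.999
grasp_force: 0.0
```

```bash
python3 lv.py; python3 - <<'E'
from h import *
np.set_printoptions(precision=4,suppress=True)
for n in("top","side"):
    d=np.load(f"pics/{n}0.npy"); V,U=np.mgrid[0:400,0:640]; f,cx,cy,R,t=cam(n)
    P=((np.stack([(U-cx)/f*d,(V-cy)/f*d,d],-1)-t)@R)[d>0]
    P=P[(abs(P[:,0]-.505)<.1)&(abs(P[:,1]+.116)<.1)]
    a=P[(P[:,2]>.07)&(P[:,2]<.09)]; w=P[(P[:,2]>.02)&(P[:,2]<.035)]
    print(n,"post",np.median(a,0),(a.min(0)+a.max(0))/2,len(a),"walls",cv2.minAreaRect(w[:,:2].astype(np.float32)))
p,d=bot.capture("side"); cv2.imwrite("pics/s1.png",cv2.resize(p[200:400,220:500,::-1],(784,560),interpolation=cv2.INTER_CUBIC))
c=bot.pinpoint("side","tray_grip"); print(c[:1])
r=proj("side",[.505,-.116,.08]); print("proj post top",(r[0]-220)*2.8,(r[1]-200)*2.8)
E
```

```text
t 10.625 pos [0.505, -0.1198, 0.1626] lean (np.float64(0.5319027897623968), np.float64(158.86149602752621)) lowhead -77.22316162848975 yaw x 81.63750392395163 [-25.9  27.1 100.5   0.5  52.7 -17.9] open 0.999296503952858 gf 0.0 G [ 505.2 -119.9  181.2]
top post [ 0.5054 -0.115   0.0799] [ 0.5045 -0.1162  0.0776] 64 walls ((0.5051214694976807, -0.11586468666791916), (0.15088358521461487, 0.15104389190673828), 80.82758331298828)
side post [ 0.5017 -0.1223  0.0792] [ 0.5018 -0.1185  0.0758] 144 walls ((0.502197802066803, -0.11734025925397873), (0.15317896008491516, 0.15007460117340088), 80.47177124023438)
[{'xy': [0.5316, 0.7255], 'p': 0.85}]
proj post top 338.5318188277315 221.4749402028414
```

View pics/s1.png

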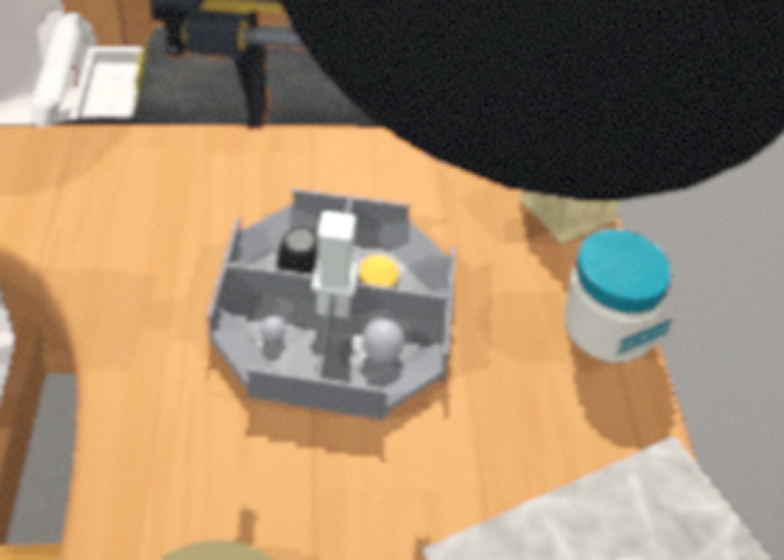

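The crop shows the tray: post top at (337,222), large ball (383,342), small ball (272,328). The left finger is above it at (255,120), and the other finger is hidden by the lamp. Tool and tray agree, so I'll go down and grip.

Call:
{"op": "apply_moves", "data": {"plan": [0, 0.06, -0.82, -0.1, 0, 0, -0.82, 0, 0, 0, -0.82, 0, 0, 0, 0, 0]}}

```text
time_s: 11.22
position: [0.5016, -0.1129, 0.0372]
tcp_rot: [[0.156, 0.988, -0.01], [0.988, -0.156, 0.013], [0.011, -0.012, -1.0]]
force: [0.4, -0.1, 0.7]
opening: 0.996
grasp_force: 0.0
```

Call:
{"op": "apply_moves", "data": {"plan": [0, 0, 0, 0, 0, 0, 0, 0, 0, 0, 0, 0, 0, 0, 0, 0, 0, 0, 0, 0, 0, 0, 0, 0], "grip": 1}}

```text
time_s: 11.98
position: [0.5035, -0.1141, 0.0392]
tcp_rot: [[0.156, 0.988, -0.004], [0.988, -0.156, 0.01], [0.009, -0.006, -1.0]]
force: [-0.0, -0.6, -0.0]
opening: 0.401
grasp_force: 0.0
```

Call:
{"op": "apply_moves", "data": {"plan": [0, 0, 0, 0, 0, 0, 0, 0, 0, 0, 0, 0, 0, 0, 0, 0]}}

```text
time_s: 12.48
position: [0.5039, -0.1142, 0.0392]
tcp_rot: [[0.156, 0.988, -0.003], [0.988, -0.156, 0.009], [0.009, -0.005, -1.0]]
force: [-0.4, -0.1, -1.2]
opening: 0.225
grasp_force: 30.0
```

```bash
python3 lv.py; cat > planB.py <<'E'
from simB import *
import h
def go(q,rows,pr=""):
    for i,r in enumerate(rows): q=step(q,r,.6)
    print(pr,"lean",np.array(lean(q)),"G",G(q)*1000,q); return q
if __name__=="__main__":
    q=np.array(h.bot.read_state()["joint_positions"])
    q=go(q,[[0,0,.6,0]]*4,"lift")
    q=go(q,[[0,.94,.4,1]]*10,"mid")
    # up-limit near the dish
    for zz in range(1):
        q1=q
        q1=go(q1,[[0,0,1,.5]]*8,"up")
        for i in range(10): q1=go(q1,[[0,0,1,0]],str(i))
E
python3 planB.py
```

```text
t 12.475 pos [0.5039, -0.1142, 0.0392] lean (np.float64(0.569636739553217), np.float64(151.82242013576754)) lowhead -70.82315049314829 yaw x 80.99809093962172 [-25.4  39.2 105.3   0.7  35.9 -17. ] open 0.22495924455681937 gf 29.965290419349913 G [ 503.8 -114.2   58. ]
lift lean [  0.6 151.8] G [ 503.8 -114.2  178. ] [-25.4  27.2 101.    0.5  52.1 -16.7]
mid lean [  0.6 151.8] G [503.9 356.  378. ] [ 24.9  23.1  72.3  -0.   85.2 -66.1]
up lean [ 0.5 44.1] G [489.  345.6 754.9] [  24.7   25.7   12.5   -0.4  141.4 -106.6]
0 lean [ 1.5 18.2] G [471.2 333.  775.4] [  24.2   23.6   12.5   -0.1  142.4 -106.9]
1 lean [ 2.6 13.1] G [453.9 320.6 794.2] [  23.6   21.7   12.5    0.3  143.3 -107.1]
2 lean [ 3.7 11. ] G [436.9 308.6 811.6] [  23.    19.8   12.5    0.8  144.1 -107.4]
3 lean [4.8 9.9] G [420.4 296.8 827.6] [  22.3   17.9   12.5    1.3  144.8 -107.6]
4 lean [5.9 9.2] G [404.5 285.5 842.3] [  21.6   16.2   12.5    1.8  145.5 -107.8]
5 lean [7.  8.7] G [389.  274.5 855.8] [  20.9   14.5   12.5    2.5  146.1 -108. ]
6 lean [8.1 8.4] G [374.2 264.  868.2] [  20.    12.9   12.5    3.2  146.7 -108.2]
7 lean [9.2 8.1] G [360.  253.8 879.6] [  19.1   11.3   12.5    4.   147.1 -108.4]
8 lean [10.4  7.9] G [346.4 244.2 890.1] [  18.1    9.8   12.5    5.   147.6 -108.5]
9 lean [11.5  7.8] G [333.4 234.9 899.8] [  17.     8.4   12.5    6.   147.9 -108.6]
```

```bash
cat > planC.py <<'E'
from planB import *
def lip(q):   # large-ball corner (tool dir 135) lip point
    p,R=fk(q,K); c=np.array([-.7071,.7071,0]); return G(q)+R@(c*.083)+R[:,2]*.045
q=np.array(h.bot.read_state()["joint_positions"])
q=go(q,[[0,0,.6,0]]*4,"lift")
q=go(q,[[-.05,.9,.6,1]]*10,"mid")
q=go(q,[[0,0,.6,.9]]*4,"mid2")
for u in([0,0,1],[.6,.45,.9],[.3,.25,1]):
    q1=q
    for i in range(4): q1=go(q1,[u+[0]]*3,str((u,3*i+3)))
    d=np.r_[.51,.39,.20]-G(q1); n=int(np.ceil(abs(d).max()/.05)); print("down",n,d)
    q1=go(q1,[np.r_[d/n/.05,0]]*n,"over dish")
    g0=np.r_[.52,.39,.20]
    for i in range(11):
        e=np.clip((g0-G(q1))/.05,-1,1); q1=step(q1,np.r_[e,1],.6)
        print(i+1,"row",e.round(2),"lean",np.array(lean(q1)),"G",G(q1)*1000,"lip",lip(q1)*1000)
E
python3 planC.py
```

```text
lift lean [  0.6 151.8] G [ 503.8 -114.2  178. ] [-25.4  27.2 101.    0.5  52.1 -16.7]
mid lean [  0.6 151.8] G [478.9 336.  478. ] [ 24.1  17.3  66.4  -0.1  96.8 -66.9]
mid2 lean [  0.6 151.8] G [478.8 336.1 598. ] [  24.3   17.    50.    -0.4  113.5 -102.9]
([0, 0, 1], 3) lean [  0.6 151.8] G [478.8 336.1 748. ] [  24.3   23.5   17.5   -0.6  139.5 -103.1]
([0, 0, 1], 6) lean [2.4 9.1] G [431.4 302.7 812.2] [  22.8   19.7   12.5    0.4  145.5 -103.9]
([0, 0, 1], 9) lean [5.6 5.2] G [383.3 268.7 855.7] [  20.6   14.4   12.5    2.   147.6 -104.6]
([0, 0, 1], 12) lean [8.9 4.2] G [340.4 238.4 889.3] [  17.9    9.8   12.5    4.4  149.1 -105.2]
down 14 [ 0.2  0.2 -0.7]
over dish lean [8.9 4.2] G [510. 390. 200.] [  27.    31.2   88.6    1.1   51.4 -100.6]
1 row [ 0.2 -0.  -0. ] lean [8.9 4.2] G [520.3 389.6 200. ] lip [522.  476.8 163.9]
2 row [-0.  0.  0.] lean [8.9 4.2] G [520.4 389.7 200. ] lip [506.9 475.8 163.9]
3 row [-0.  0. -0.] lean [8.9 4.2] G [520.4 389.7 200. ] lip [492.2 472.3 163.9]
4 row [-0.  0. -0.] lean [8.9 4.2] G [520.5 389.8 200. ] lip [478.3 466.2 163.9]
5 row [-0. 
[... 2812 characters left out ...]
 474.8 169.9]
4 row [-0.  0. -0.] lean [13.9  2.4] G [520.7 389.7 200. ] lip [479.1 468.9 169.9]
5 row [-0.  0. -0.] lean [13.8  2.4] G [520.6 390.7 200.3] lip [466.  461.5 170.1]
6 row [-0. -0. -0.] lean [10.6  4. ] G [511.9 421.9 208.9] lip [449.3 483.9 174.7]
7 row [ 0.2 -0.6 -0.2] lean [ 6.4 11.3] G [502.5 433.  207.2] lip [435.1 486.  167.6]
8 row [ 0.3 -0.9 -0.1] lean [ 2.8 56.4] G [494.2 434.5 201.2] lip [424.3 478.4 155.5]
9 row [ 0.5 -0.9 -0. ] lean [  5.2 129. ] G [487.9 430.7 193.8] lip [417.3 465.2 141.5]
10 row [ 0.6 -0.8  0.1] lean [ 10.2 141.9] G [484.1 423.8 186.2] lip [414.5 448.5 127.4]
11 row [ 0.7 -0.7  0.3] lean [ 15.4 144.7] G [483.1 415.2 179.5] lip [416.3 430.1 114.4]
```

```bash
cat > planD.py <<'E'
from planB import *
def lip(q):
    p,R=fk(q,K); c=np.array([-.7071,.7071,0]); return G(q)+R@(c*.083)+R[:,2]*.045
def pushes(q,n=10,tgt=np.array([.498,.388,.085])):
    for i in range(n):
        e=(tgt-lip(q))/.05; e=np.clip(e,-1,1).round(1); q=step(q,np.r_[e,1],.6)
        print(i+1,"row",e,"lean",np.array(lean(q)),"G",G(q)*1000,"lip",lip(q)*1000,q)
    return q
if __name__=="__main__":
    q=np.array(h.bot.read_state()["joint_positions"])
    q=go(q,[[0,0,.6,0]]*4,"lift")
    q=go(q,[[-.05,.9,.6,1]]*10,"mid")
    q=go(q,[[0,0,.6,.95]]*10,"mid2")
    for n in(6,8):
        q1=q; q1=go(q1,[[.6,.45,.9,0]]*n,"push%d"%n)
        d=np.r_[.55,.37,.24]-G(q1); m=int(np.ceil(abs(d).max()/.05)); print("down",m,(d/m/.05*100)/100)
        q1=go(q1,[np.r_[d/m/.05,0]]*m,"over dish"); print(lip(q1)*1000)
        pushes(q1,11)
E
python3 planD.py
```

```text
lift lean [  0.6 151.8] G [ 503.8 -114.2  178. ] [-25.4  27.2 101.    0.5  52.1 -16.7]
mid lean [  0.6 151.8] G [478.9 336.  478. ] [ 24.1  17.3  66.4  -0.1  96.8 -66.9]
mid2 lean [  0.6 124.1] G [473.6 332.5 769.7] [  24.3   24.2   12.5   -0.8  142.9 -162.4]
push6 lean [10.5 64.2] G [501.2 358.1 784.3] [  24.5   23.2   12.5    1.8  133.9 -160.1]
down 11 [ 0.1  0.  -1. ]
over dish lean [10.5 64.2] G [550. 370. 240.] [  23.6   29.5   84.6    1.8   55.5 -163.3]
[492.8 426.7 190.8]
1 row [ 0.1 -0.8 -1. ] lean [11.  89.9] G [532.4 369.9 185.8] lip [472.3 417.2 130.4] [  26.1   32.4   89.4   -3.6   47.7 -163.6]
2 row [ 0.5 -0.6 -0.9] lean [ 13.6 109.1] G [532.7 369.  130.1] lip [471.1 406.   68.8] [  27.7   36.9   92.3  -10.1   39.2 -163.6]
3 row [ 0.5 -0.4  0.3] lean [ 17.4 120.2] G [530.1 371.3 128.4] lip [468.9 397.7  61.5] [  29.4   36.8   94.1  -16.7   35.7 -163.6]
4 row [ 0.6 -0.2  0.5] lean [ 21.6 126.5] G [531.1 376.7 131.4] lip [472.3 392.7  59.3] [  30.8   36.6   95.9  -23.5   31.6 -163.6]
5 row [ 0.5 -0.1  0.5] lean [ 25.8 130.1] G [529.3 379.1 131.8] lip [474.3 385.5  55.4] [ 
[... 1787 characters left out ...]
.3] [  29.7   35.5  104.5  -40.2   12.8 -163.6]
7 row [0.4 0.1 0.6] lean [ 34.4 129.1] G [529.1 383.3 138.6] lip [486.1 376.2  54.8] [  27.9   35.1  107.3  -49.7    5.3 -163.6]
8 row [0.2 0.2 0.6] lean [ 36.7 132. ] G [522.7 393.9 148.1] lip [485.5 379.7  62.5] [  27.2   34.3  109.   -58.4    0.  -163.6]
9 row [0.2 0.2 0.5] lean [ 38.1 138. ] G [512.7 420.3 159.5] lip [482.3 398.   73. ] [  29.7   33.6  108.4  -64.4    0.  -163.6]
10 row [ 0.3 -0.2  0.2] lean [ 38.6 144.8] G [508.  434.  162.5] lip [484.5 403.4  76.4] [  30.9   33.6  107.9  -71.3    0.  -163.6]
11 row [ 0.3 -0.3  0.2] lean [ 39.  151.9] G [502.5 444.  166.2] lip [486.9 405.8  81.2] [  31.9   33.3  107.7  -78.3    0.  -163.6]
```

Call:
{"op": "apply_moves", "data": {"plan": [0, 0, 0.2, 0, 0, 0, 0.5, 0, 0, 0, 0.6, 0, 0, 0, 0.6, 0, 0, 0.2, 0.6, 0.3, 0, 0.35, 0.6, 0.6, 0, 0.45, 0.6, 0.9, 0, 0.45, 0.6, 1, 0, 0.45, 0.6, 1, 0, 0.45, 0.6, 1, 0, 0.45, 0.6, 1, 0, 0.45, 0.6, 1]}}

```text
time_s: 13.98
position: [0.5013, 0.0494, 0.3742]
tcp_rot: [[-0.86, 0.51, -0.015], [0.51, 0.86, 0.0], [0.013, -0.008, -1.0]]
force: [0.6, -0.3, -6.0]
opening: 0.229
grasp_force: 30.0
```

Call:
{"op": "apply_moves", "data": {"plan": [-0.05, 0.45, 0.6, 1, -0.05, 0.45, 0.6, 1, -0.05, 0.45, 0.6, 1, -0.05, 0.45, 0.6, 1, -0.05, 0.45, 0.6, 1, -0.05, 0.45, 0.6, 1, -0.05, 0.45, 0.6, 1, -0.05, 0.45, 0.6, 1, -0.05, 0.45, 0.6, 1, -0.05, 0.45, 0.4, 1, 0, 0.35, 0.3, 1, 0, 0.2, 0.2, 1]}}

```text
time_s: 15.48
position: [0.4774, 0.3015, 0.6886]
tcp_rot: [[-0.01, -1.0, 0.002], [-1.0, 0.01, -0.011], [0.011, -0.002, -1.0]]
force: [0.1, -0.4, -4.9]
opening: 0.229
grasp_force: 30.0
```

```bash
python3 lv.py; python3 - <<'E'
from h import *
p,d=bot.capture("top"); cv2.imwrite("pics/t2.png",cv2.resize(p[60:300,150:450,::-1],(750,600)))
from kin import *
E
```

```text
t 15.475 pos [0.4774, 0.3015, 0.6886] lean (np.float64(0.6141453294901841), np.float64(169.83760611065725)) lowhead 99.5627339092128 yaw x -90.60023163804377 [  21.3   17.8   32.9   -0.8  129.4 -158.6] open 0.22900221086246034 gf 29.959165571490303 G [477.5 301.8 707.1]
```

View pics/t2.png

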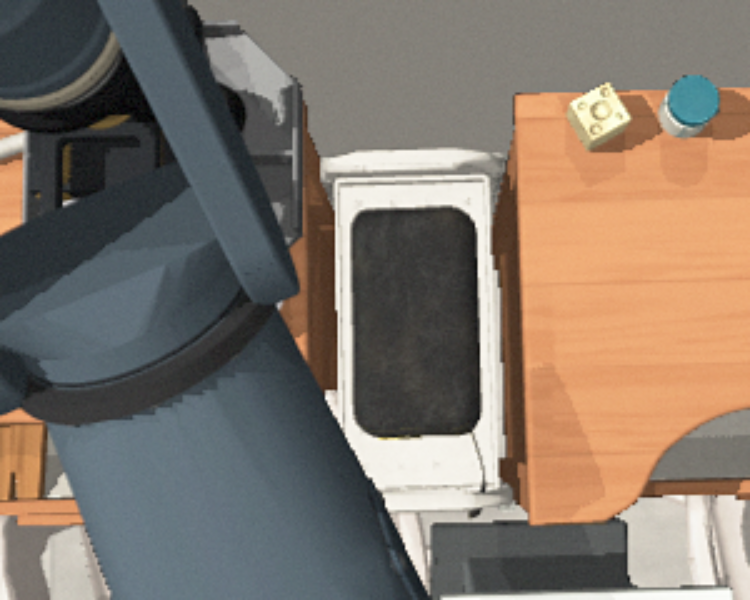

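The picture shows the tray held level under the gripper at (260,140), above the left bench. The balls are hidden by the arm.

```bash
python3 - <<'E'
from planD import *
q=np.array(h.bot.read_state()["joint_positions"])
q=go(q,[[.2,.3,.5,0]]*3,"a")
for i in range(3): q=go(q,[[.6,.5,.9,0]]*3,str(3*i+3))
E
```

```text
a lean [ 1.  88.4] G [491.9 337.  758.5] [  23.9   25.3   12.5   -0.6  141.3 -156.3]
3 lean [ 6.  60.3] G [501.5 355.1 765.7] [  24.6   24.8   12.5    0.7  136.8 -154.5]
6 lean [11.5 57.5] G [514.3 373.7 774.4] [  25.3   24.3   12.5    1.9  131.8 -153.1]
9 lean [17.4 56.3] G [529.9 393.  784.9] [  25.9   24.    12.5    2.8  126.3 -151.9]
```

Call:
{"op": "apply_moves", "data": {"plan": [0.2, 0.3, 0.5, 0.25, 0.2, 0.3, 0.5, 0.25, 0.2, 0.3, 0.5, 0.25, 0.6, 0.5, 0.9, 0, 0.6, 0.5, 0.9, 0, 0.6, 0.5, 0.9, 0, 0.6, 0.5, 0.9, 0, 0.6, 0.5, 0.9, 0, 0.6, 0.5, 0.9, 0]}}

```text
time_s: 16.65
position: [0.5189, 0.375, 0.7536]
tcp_rot: [[0.121, -0.979, 0.165], [-0.989, -0.105, 0.101], [-0.082, -0.175, -0.981]]
force: [0.7, -0.1, -4.5]
opening: 0.226
grasp_force: 30.0
```

```bash
python3 lv.py; python3 - <<'E'
from planD import *
q0=np.array(h.bot.read_state()["joint_positions"])
for g in([.55,.37,.26],[.55,.36,.21]):
    d=np.r_[g]-G(q0); print("delta rows",d/.05); m=int(np.ceil(abs(d).max()/.035))
    q=go(q0,[np.r_[d/m/.05,0]]*m,"over"); print(lip(q)*1000)
    pushes(q,9,np.array([.498,.388,.1]))
E
```

```text
t 16.65 pos [0.5189, 0.375, 0.7536] lean (np.float64(11.143007146454666), np.float64(64.93013791549522)) lowhead -148.36737504573227 yaw x -83.02127080177326 [  25.3   24.5   12.6    1.6  131.9 -160.1] open 0.225867278310434 gf 29.99291576910764 G [515.8 373.3 771.8]
delta rows [  0.7  -0.1 -10.2]
over lean [11.1 65.2] G [549.7 370.7 260. ] [  23.7   28.    83.8    1.7   57.1 -163.6]
[492.7 427.2 210.3]
1 row [ 0.1 -0.8 -1. ] lean [11.6 89.5] G [531.  372.5 205.6] lip [471.2 419.8 149.8] [  26.4   30.8   88.8   -3.6   49.2 -163.6]
2 row [ 0.5 -0.6 -1. ] lean [ 14.1 107.8] G [530.8 372.6 144.8] lip [469.7 409.7  83.2] [  28.1   35.5   92.2  -10.    40.1 -163.6]
3 row [ 0.6 -0.4  0.3] lean [ 17.9 119. ] G [532.1 376.7 142.6] lip [471.7 403.4  75.2] [  29.8   35.8   93.4  -16.4   36.8 -163.6]
4 row [ 0.5 -0.3  0.5] lean [ 22.2 125.3] G [528.  378.1 145.4] lip [469.9 394.8  72.8] [  31.1   35.1   96.1  -23.2   32.1 -163.6]
5 row [ 0.6 -0.1  0.5] lean [ 26.4 129.2] G [530.1 382.  144.6] lip [476.  389.1  67.5] [  31.7   35.1   98.8  -30.6   26.1 -163.6]
6 row [ 0.4 -0.   0.6] lean [ 30.3 
[... 1096 characters left out ...]
3  71.1] [  30.9   35.2   96.5  -23.8   31.5 -163.6]
5 row [ 0.5 -0.1  0.6] lean [ 26.7 129.4] G [526.4 378.8 148. ] lip [472.6 385.5  70.7] [  31.6   34.5   99.5  -31.1   25.7 -163.6]
6 row [0.5 0.1 0.6] lean [ 30.6 131.8] G [527.  386.2 150.8] lip [478.4 384.2  69.9] [  31.7   34.3  102.2  -38.9   19.2 -163.6]
7 row [0.4 0.1 0.6] lean [ 34.  133.6] G [526.8 388.7 154.3] lip [484.2 379.4  70.6] [  30.4   33.8  105.4  -47.8   11.4 -163.6]
8 row [0.3 0.2 0.6] lean [ 36.9 134.9] G [525.8 393.5 159.9] lip [489.6 378.   74.1] [  28.4   33.2  108.   -57.3    3.6 -163.6]
9 row [0.2 0.2 0.5] lean [ 38.7 138.6] G [519.6 410.5 168.4] lip [490.1 388.4  81.5] [  28.6   32.7  108.6  -65.     0.  -163.6]
```

Call:
{"op": "apply_moves", "data": {"plan": [0.05, -0.02, -0.4, 0, 0.05, -0.02, -0.8, 0, 0.05, -0.02, -0.8, 0, 0.05, -0.02, -0.8, 0, 0.05, -0.02, -0.8, 0, 0.05, -0.02, -0.8, 0, 0.05, -0.02, -0.8, 0, 0.05, -0.02, -0.8, 0, 0.05, -0.02, -0.8, 0, 0.05, -0.02, -0.8, 0, 0.05, -0.02, -0.8, 0, 0.05, -0.02, -0.8, 0]}}

```text
time_s: 18.15
position: [0.5476, 0.3651, 0.2922]
tcp_rot: [[0.116, -0.979, 0.165], [-0.99, -0.101, 0.097], [-0.078, -0.175, -0.981]]
force: [0.3, 0.1, -6.2]
opening: 0.226
grasp_force: 30.0
```

Call:
{"op": "apply_moves", "data": {"plan": [0.05, -0.02, -0.8, 0, 0.05, -0.02, -0.6, 0, 0, 0, -0.3, 0, 0, 0, 0, 0]}}

```text
time_s: 18.65
position: [0.5512, 0.365, 0.2076]
tcp_rot: [[0.112, -0.98, 0.164], [-0.991, -0.098, 0.092], [-0.074, -0.173, -0.982]]
force: [-0.1, 0.3, -4.7]
opening: 0.224
grasp_force: 30.0
```

```bash
python3 lv.py; python3 - <<'E'
from planD import *
p,d=h.bot.capture("side"); h.cv2.imwrite("pics/s3.png",h.cv2.resize(p[80:240,200:400,::-1],(750,600)))
q=np.array(h.bot.read_state()["joint_positions"]); print(lip(q)*1000)
pushes(q,9,np.array([.498,.388,.1]))
E
```

```text
t 18.65 pos [0.5512, 0.365, 0.2076] lean (np.float64(10.86399087986987), np.float64(66.78319652012526)) lowhead -150.68503506847236 yaw x -83.5287741233091 [  23.3   29.9   86.5    1.4   52.8 -163.5] open 0.22433630536489416 gf 29.993100939318538 G [548.1 363.4 226. ]
[492.5 420.4 177.4]
1 row [ 0.1 -0.6 -1. ] lean [11.6 90.2] G [532.8 370.3 173.1] lip [473.  417.3 117.2] [  26.2   33.3   90.3   -3.9   45.2 -163.6]
2 row [ 0.5 -0.6 -0.3] lean [ 14.3 108.6] G [532.  371.2 146.8] lip [471.  408.   84.9] [  28.    35.4   92.1  -10.3   40.3 -163.6]
3 row [ 0.5 -0.4  0.3] lean [ 18.  119.3] G [528.9 374.6 144.7] lip [468.5 401.1  77.2] [  29.8   35.4   93.9  -16.6   36.7 -163.6]
4 row [ 0.6 -0.3  0.5] lean [ 22.4 125.7] G [529.  376.4 146.7] lip [471.2 392.8  73.9] [  31.    35.    96.2  -23.5   32.1 -163.6]
5 row [ 0.5 -0.1  0.5] lean [ 26.5 129.3] G [527.1 379.9 146.5] lip [473.1 386.8  69.4] [  31.7   34.8   99.3  -30.8   25.9 -163.6]
6 row [0.5 0.  0.6] lean [ 30.4 131.8] G [527.6 382.3 149. ] lip [478.7 380.5  68.2] [  31.3   34.3  102.5  -39.    18.9 -163.6]
7 row [0.4 0.2 0.6] lean [ 33.9 133.5] G [527.4 389.9 152.7] lip [484.5 380.6  69.1] [  30.5   34.   105.2  -47.5   11.7 -163.6]
8 row [0.3 0.1 0.6] lean [ 36.7 134.9] G [526.4 389.7 158.5] lip [490.  374.2  72.8] [  28.    33.3  108.2  -57.4    3.5 -163.6]
9 row [0.2 0.3 0.5] lean [ 38.6 138.5] G [520.3 410.7 166.6] lip [490.6 388.7  79.7] [  28.6   32.9  108.5  -64.9    0.  -163.6]
```

View pics/s3.png

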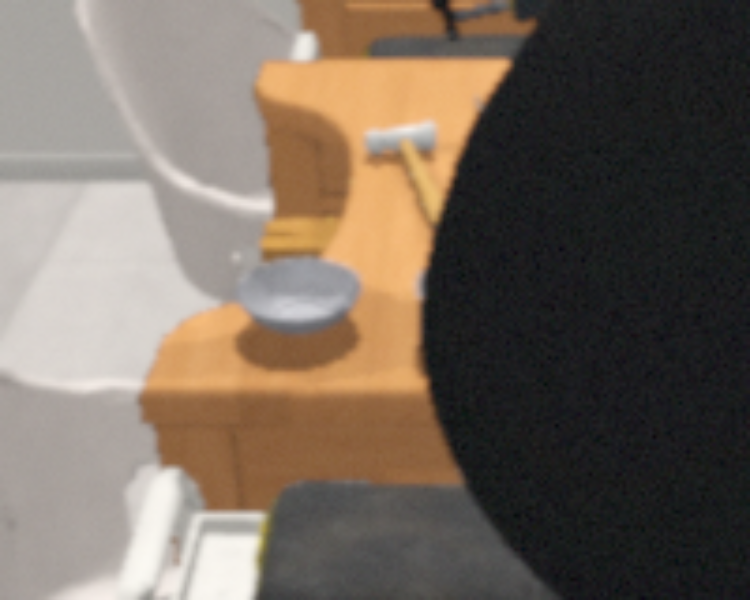

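The side picture shows only the small dish at (300,295). The lamp hides the large dish and the tray, so I'll go by the model, which has matched well.

Call:
{"op": "apply_moves", "data": {"plan": [0.1, -0.6, -0.8, 1, 0.5, -0.6, -0.2, 1, 0.5, -0.4, 0.4, 1, 0.6, -0.3, 0.5, 1]}}

```text
time_s: 19.2
position: [0.5371, 0.3821, 0.1512]
tcp_rot: [[0.484, -0.786, 0.385], [-0.846, -0.532, -0.022], [0.223, -0.315, -0.923]]
force: [0.5, -0.5, -5.5]
opening: 0.228
grasp_force: 30.0
```

```bash
python3 lv.py; python3 - <<'E'
from planD import *
q=np.array(h.bot.read_state()["joint_positions"]); print(lip(q)*1000)
pushes(q,6,np.array([.5,.39,.1]))
E
```

```text
t 19.2 pos [0.5371, 0.3821, 0.1512] lean (np.float64(22.675496320745427), np.float64(125.2537350685973)) lowhead 176.6549861845019 yaw x -60.23293522406261 [  31.6   33.4   94.8  -22.6   35.  -163.5] open 0.22758169184871985 gf 29.990488858893514 G [529.8 382.5 168.5]
[472.6 400.   95.4]
1 row [ 0.5 -0.2  0.1] lean [ 26.5 128.7] G [529.7 381.1 150.4] lip [475.8 389.   73.3] [  31.7   34.6   98.7  -30.2   26.7 -163.6]
2 row [0.5 0.  0.5] lean [ 30.3 131.2] G [530.6 383.8 148.9] lip [481.6 383.   68.2] [  31.3   34.5  101.9  -38.2   19.3 -163.6]
3 row [0.4 0.1 0.6] lean [ 33.8 133. ] G [530.1 386.7 152.4] lip [486.9 378.4  68.9] [  30.1   34.   105.1  -47.1   11.7 -163.6]
4 row [0.3 0.2 0.6] lean [ 36.7 134.4] G [528.8 391.7 158.1] lip [491.9 377.1  72.4] [  28.3   33.5  107.8  -56.5    3.9 -163.6]
5 row [0.2 0.3 0.6] lean [ 38.9 137.7] G [522.1 410.9 168.9] lip [492.1 390.   81.8] [  28.6   32.8  108.4  -64.2    0.  -163.6]
6 row [ 0.2 -0.   0.4] lean [ 39.9 143.9] G [511.7 431.7 178. ] lip [488.8 403.3  90.9] [  30.6   32.2  108.   -70.3    0.  -163.6]
```

Call:
{"op": "apply_moves", "data": {"plan": [0.5, -0.2, 0.2, 1, 0.5, 0, 0.5, 1, 0.4, 0.1, 0.5, 1, 0.3, 0.2, 0.5, 1, 0.2, 0.3, 0.5, 1, 0, 0, 0, 0, 0, 0, 0, 0, 0, 0, 0, 0]}}

```text
time_s: 20.2
position: [0.536, 0.414, 0.146]
tcp_rot: [[0.83, -0.115, 0.546], [-0.318, -0.902, 0.293], [0.459, -0.416, -0.785]]
force: [0.2, -0.1, -5.0]
opening: 0.227
grasp_force: 30.0
```

```bash
python3 lv.py; python3 - <<'E'
from planD import *
q=np.array(h.bot.read_state()["joint_positions"]); print(lip(q)*1000)
p,d=h.bot.capture("top"); h.cv2.imwrite("pics/t4.png",h.cv2.resize(p[120:240,180:330,::-1],(750,600)))
E
```

```text
t 20.2 pos [0.536, 0.414, 0.146] lean (np.float64(38.28737740241445), np.float64(137.77751417778617)) lowhead -151.8248135077184 yaw x -20.966453141423614 [  28.3   33.6  108.1  -64.2    0.1 -163.5] open 0.22655719877451705 gf 29.992840974591672 G [525.8 408.6 160.7]
[494.9 387.5  74.1]
```

View pics/t4.png

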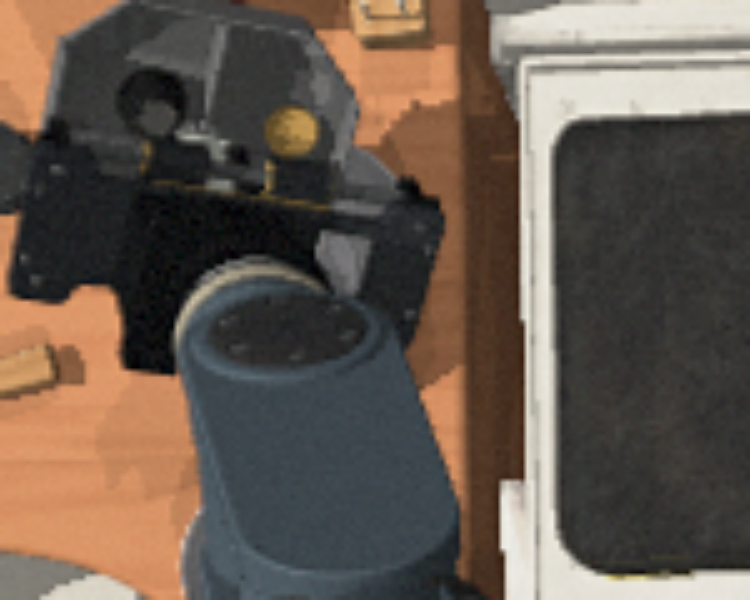

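The picture shows the tray leaning about 38 degrees: loupe at (155,105) and disc at (292,132) still in it, with the gripper hiding the dish. I'll lift away with the tilt kept, look into the dish, and plan the levelling.

```bash
python3 - <<'E'
from planD import *
q=np.array(h.bot.read_state()["joint_positions"])
f=[h.bot.read_state()["force"][2] for _ in range(3)]; print(f)
q=go(q,[[0,0,.3,0],[0,0,.6,-.3],[0,0,.6,-.6],[0,0,.6,-1]],"up")
q=go(q,[[-.3,.05,.4,-1],[-.5,.08,.3,-1]]+[[-.5,.08,.1,-1]]*10,"x")
q2=go(q,[[-.4,.45,.1,0]]*10,"y")
for i in range(6):
    q2=go(q2,[[0,.9,0,0]]*3,str(3*i+3))
R=fk(q2,K)[1]; print(np.degrees(np.arctan2(-R[1,2],-R[0,2])))
E
```

```text
[np.float64(-4.745774779658811), np.float64(-4.745774779658811), np.float64(-4.745774779658811)]
up lean [ 40.  138.4] G [514.9 410.1 250.1] [  36.4   26.1  102.3  -50.7   23.1 -157.8]
x lean [ 40.  138.4] G [241.3 469.5 335.1] [ 55.2  36.   66.5  -9.3 116.6 -62.7]
y lean [ 40.  138.4] G [ 41.3 694.5 385.1] [ 75.5  51.5  27.4   7.3 140.7 -37.2]
3 lean [ 38.  139.7] G [ 32.7 752.7 359.2] [ 76.7  59.5  12.5  10.8 145.1 -32.9]
6 lean [ 34.9 142. ] G [ 21.3 776.8 324.9] [ 77.3  61.1  12.5  12.1 139.9 -31.5]
9 lean [ 31.6 145.2] G [ 11.  801.2 293.7] [ 77.9  62.5  12.5  13.1 134.6 -30.5]
12 lean [ 28.2 149.5] G [  1.6 826.4 265.3] [ 78.4  63.7  12.5  14.  129.1 -29.7]
15 lean [ 24.8 155.4] G [ -6.8 852.4 239.4] [ 78.8  64.8  12.5  14.8 123.5 -29. ]
18 lean [ 21.7 163.6] G [-14.5 879.3 215.9] [ 79.2  65.9  12.5  15.5 117.7 -28.6]
39.46859270785169
```

Call:
{"op": "apply_moves", "data": {"plan": [0, 0, 0.3, 0, 0, 0, 0.6, -0.3, 0, 0, 0.6, -0.6, 0, 0, 0.6, -1, -0.3, 0.05, 0.4, -0.8, -0.5, 0.08, 0.3, -0.8, -0.5, 0.08, 0.1, -0.8, -0.5, 0.08, 0.1, -0.8, -0.5, 0.08, 0.1, -0.8, -0.5, 0.08, 0.1, -0.8, -0.5, 0.08, 0.1, -0.8, -0.5, 0.08, 0.1, -0.8]}}

```text
time_s: 21.75
position: [0.3349, 0.4433, 0.3001]
tcp_rot: [[-0.227, -0.905, 0.359], [-0.849, 0.003, -0.528], [0.477, -0.425, -0.769]]
force: [-0.6, 0.1, -5.5]
opening: 0.231
grasp_force: 30.0
```

Call:
{"op": "apply_moves", "data": {"plan": [-0.5, 0.08, 0.1, -0.8, -0.5, 0.08, 0.1, -0.8, -0.5, 0.2, 0.1, -0.8, -0.5, 0.3, 0.1, -0.8, -0.4, 0.45, 0.1, 0, -0.4, 0.45, 0.1, 0, -0.4, 0.45, 0.1, 0, -0.4, 0.45, 0.1, 0, -0.4, 0.45, 0.1, 0, -0.4, 0.45, 0.1, 0]}}

```text
time_s: 23.0
position: [0.1159, 0.6117, 0.35]
tcp_rot: [[-0.639, -0.769, 0.027], [-0.603, 0.479, -0.637], [0.477, -0.423, -0.77]]
force: [0.5, 0.2, -4.2]
opening: 0.225
grasp_force: 30.0
```

```bash
python3 lv.py; python3 - <<'E'
from planD import *
p,d=h.bot.capture("top"); h.cv2.imwrite("pics/t5.png",h.cv2.resize(p[120:260,100:300,::-1],(800,560)))
for t in("ball_large","ball_small"):
    for r in h.bot.pinpoint("top",t)[:3]:
        u,v=r["xy"][0]*640,r["xy"][1]*400; print(t,r["p"],u,v,h.world("top",u,v,d[int(v),int(u)])*1000)
q=np.array(h.bot.read_state()["joint_positions"])
for i in range(8):
    q=go(q,[[0,.9,0.2,0]]*3,str(3*i+3))
E
```

```text
t 23.0 pos [0.1159, 0.6117, 0.35] lean (np.float64(39.645665106212945), np.float64(138.4205863924187)) lowhead 92.39725694049599 yaw x -136.64785495712061 [ 74.6  44.6  44.6 -14.4 128.3 -71.4] open 0.22478285376395704 gf 29.9926152639091 G [115.2 623.2 364.7]
ball_large 0.45 230.912 170.79999999999998 [505.1 412.1  26.9]
ball_small 0.6 100.48 311.12 [175.9 633.4 301.3]
3 lean [ 38.9 138.1] G [111.3 727.6 383.4] [ 76.6  58.2  12.5 -18.2 145.7 -76.2]
6 lean [ 35.6 136.9] G [ 99.1 743.5 371.2] [ 77.6  58.3  12.5 -16.1 142.5 -73.6]
9 lean [ 32.  135.3] G [ 89.  760.6 359.7] [ 78.5  58.4  12.5 -14.3 138.9 -71.5]
12 lean [ 28.2 133.4] G [ 80.7 779.  349. ] [ 79.2  58.5  12.5 -12.8 135.1 -69.7]
15 lean [ 24.2 130.7] G [ 73.8 798.9 339. ] [ 79.9  58.6  12.5 -11.5 131.  -68.2]
18 lean [ 20.  126.9] G [ 68.1 820.4 329.7] [ 80.4  58.7  12.5 -10.5 126.6 -67. ]
21 lean [ 15.8 120.9] G [ 63.5 843.6 321.2] [ 80.9  58.8  12.5  -9.5 122.  -66.1]
24 lean [ 11.7 110.2] G [ 59.8 868.4 313.6] [ 81.3  59.   12.5  -8.7 117.  -65.2]
```

View pics/t5.png

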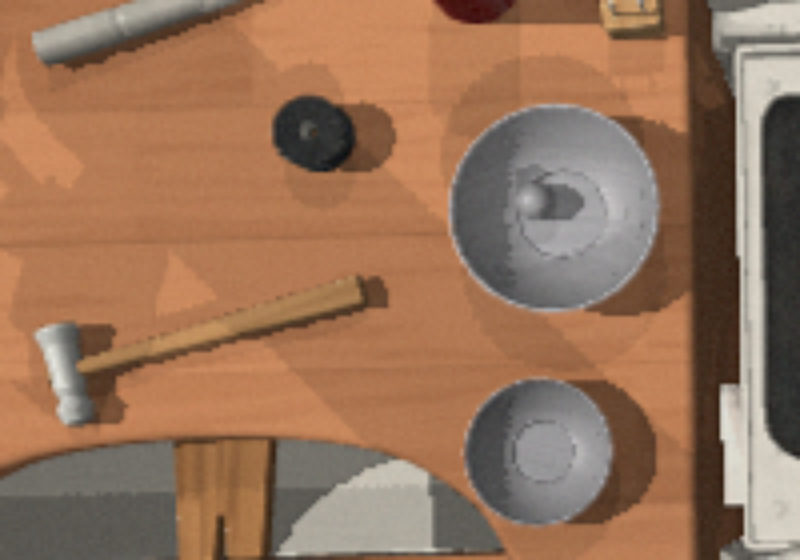

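The large ball is in the 144 mm dish (crop (535,198); world height 27 mm), and the small ball is still detected in the tray. Next is levelling.

```bash
python3 - <<'E'
from planD import *
q=np.array(h.bot.read_state()["joint_positions"])
q0=go(q,[[-.5,.4,.1,-.2]]*3,"a")
for u in([.06,.95,.2],[.06,1,-.1],[.06,1,.5]):
    q=q0
    for i in range(8): q=go(q,[u+[0]]*3,str(3*i+3))
E
```

```text
a lean [ 39.7 138.4] G [ 41.  683.  379.2] [ 79.2  50.8  29.5  -7.1 138.9 -59.4]
3 lean [ 37.3 138.4] G [ 44.7 738.1 378.1] [ 79.5  58.2  12.5  -7.6 146.2 -60.3]
6 lean [ 33.6 138.4] G [ 46.  754.6 363.8] [ 79.5  58.4  12.5  -6.3 142.3 -59.2]
9 lean [ 29.5 138.4] G [ 47.4 772.8 350.6] [ 79.5  58.6  12.5  -5.1 138.1 -58.3]
12 lean [ 25.2 138.4] G [ 48.9 792.8 338.4] [ 79.5  58.7  12.5  -4.1 133.7 -57.6]
15 lean [ 20.6 138.4] G [ 50.4 814.8 327.2] [ 79.5  58.9  12.5  -3.2 129.  -57. ]
18 lean [ 15.7 138.4] G [ 52.1 838.8 316.9] [ 79.5  59.   12.5  -2.3 124.  -56.4]
21 lean [ 10.6 138.3] G [ 53.9 864.6 307.7] [ 79.5  59.3  12.5  -1.5 118.8 -56. ]
24 lean [  5.4 138.1] G [ 55.7 892.  299.5] [ 79.5  59.6  12.5  -0.7 113.3 -55.7]
3 lean [ 37.4 138.4] G [ 45.1 751.3 338.5] [ 79.7  60.7  12.5  -7.  143.8 -59.5]
6 lean [ 33.5 138.4] G [ 46.7 778.2 289.5] [ 79.8  63.   12.5  -5.5 137.6 -58.1]
9 lean [ 29.1 138.4] G [ 48.3 805.2 245.3] [ 79.8  65.1  12.5  -4.3 131.3 -57.1]
12 lean [ 24.3 138.4] G [ 49.9 832.7 205.4] [ 79.9  66.8  12.5  -3.3 124.8 -56.4]
15 lean [ 19.2 138.5] G [ 51.6 861.2 169.
[... 239 characters left out ...]
.7  79.8] [ 80.   72.9  12.5  -0.3  97.4 -55. ]
3 lean [ 36.9 138.4] G [ 43.6 726.2 412.3] [ 79.5  56.   12.5  -8.  148.  -60.8]
6 lean [ 32.8 138.4] G [ 43.9 732.1 426.4] [ 79.4  54.3  12.5  -6.8 145.6 -60.1]
9 lean [ 28.4 138.4] G [ 44.4 740.7 437.3] [ 79.3  52.8  12.5  -5.6 142.8 -59.3]
12 lean [ 23.8 138.5] G [ 45.1 752.4 445.9] [ 79.2  51.6  12.5  -4.5 139.5 -58.5]
15 lean [ 18.9 138.5] G [ 45.9 767.3 452.7] [ 79.1  50.6  12.5  -3.4 135.7 -57.8]
18 lean [ 13.7 138.6] G [ 47.  785.4 458.5] [ 79.1  49.7  12.5  -2.3 131.4 -57.1]
21 lean [  8.2 138.8] G [ 48.2 806.6 463.7] [ 79.   49.   12.5  -1.3 126.7 -56.5]
24 lean [  2.4 139.8] G [ 49.7 830.9 468.8] [ 79.   48.4  12.5  -0.3 121.5 -56. ]
```

Call:
{"op": "apply_moves", "data": {"plan": [-0.5, 0.4, 0.1, -0.2, -0.5, 0.4, 0.1, -0.2, -0.5, 0.4, 0.1, -0.2, 0.06, 1, 0.5, 0, 0.06, 1, 0.5, 0, 0.06, 1, 0.5, 0, 0.06, 1, 0.5, 0, 0.06, 1, 0.5, 0, 0.06, 1, 0.5, 0, 0.06, 1, 0.5, 0, 0.06, 1, 0.5, 0, 0.06, 1, 0.5, 0]}}

```text
time_s: 24.65
position: [0.0346, 0.6918, 0.4543]
tcp_rot: [[-0.701, -0.71, -0.068], [-0.546, 0.595, -0.59], [0.459, -0.376, -0.804]]
force: [0.5, -0.0, -3.3]
opening: 0.224
grasp_force: 30.0
```

Call:
{"op": "apply_moves", "data": {"plan": [0.06, 1, 0.5, 0, 0.06, 1, 0.5, 0, 0.06, 1, 0.5, 0, 0.06, 1, 0.5, 0, 0.06, 1, 0.5, 0, 0.06, 1, 0.5, 0, 0.06, 1, 0.5, 0, 0.06, 1, 0.5, 0, 0.06, 1, 0.5, 0, 0.06, 1, 0.5, 0, 0.06, 1, 0.5, 0, 0.06, 1, 0.5, 0]}}

```text
time_s: 26.15
position: [0.0255, 0.6785, 0.5084]
tcp_rot: [[-0.704, -0.701, -0.114], [-0.563, 0.648, -0.512], [0.433, -0.296, -0.851]]
force: [0.7, -0.5, -4.4]
opening: 0.227
grasp_force: 30.0
```

```bash
python3 lv.py; python3 - <<'E'
from planD import *
q=np.array(h.bot.read_state()["joint_positions"])
for i in range(6): q=go(q,[[.06,1,.5,0]],str(i+1))
E
```

```text
t 26.15 pos [0.0255, 0.6785, 0.5084] lean (np.float64(31.637826969496984), np.float64(145.67330848006412)) lowhead 77.41934200132675 yaw x -141.31146645191558 [ 78.2  47.5  12.5   0.9 151.6 -54.2] open 0.22676470004861485 gf 29.99370919307694 G [ 27.4 687.5 524.6]
1 lean [ 30.4 146.2] G [ 27.2 692.2 523.1] [ 78.2  47.4  12.5   1.5 150.5 -53.7]
2 lean [ 29.2 146.9] G [ 27.  696.9 521.5] [ 78.2  47.3  12.5   2.1 149.4 -53.2]
3 lean [ 27.9 147.6] G [ 26.7 702.  520. ] [ 78.1  47.2  12.5   2.6 148.2 -52.8]
4 lean [ 26.6 148.4] G [ 26.5 707.2 518.5] [ 78.1  47.1  12.5   3.1 146.9 -52.3]
5 lean [ 25.2 149.4] G [ 26.2 712.8 517.1] [ 78.1  47.   12.5   3.7 145.6 -51.9]
6 lean [ 23.8 150.4] G [ 26.  718.6 515.7] [ 78.1  46.9  12.5   4.2 144.3 -51.6]
```

```bash
python3 - <<'E'
from planD import *
q0=np.array(h.bot.read_state()["joint_positions"])
for y in(.2,.35,.5):
  for u in([.05,1,0],[.05,1,.2]):
    print(y,u); q=go(q0,[u+[y]]*3,"3")
    for i in range(6): q=go(q,[u+[0]]*3,str(3*i+6))
E
```

```text
0.2 [0.05, 1, 0]
3 lean [ 28.4 146.6] G [ 27.5 727.7 466.5] [ 79.6  50.9  12.5  -2.3 145.  -60.9]
6 lean [ 24.7 147.6] G [ 29.1 765.5 414.6] [ 79.7  53.8  12.5  -1.  138.4 -59.7]
9 lean [ 20.5 149.1] G [ 30.5 801.5 368. ] [ 79.8  56.3  12.5   0.1 131.7 -58.8]
12 lean [ 15.9 151.6] G [ 31.9 836.7 326.4] [ 79.9  58.5  12.5   1.  124.9 -58.2]
15 lean [ 11.1 156.6] G [ 33.1 871.8 289.1] [ 80.   60.5  12.5   1.8 118.  -57.8]
18 lean [  6.2 170.3] G [ 34.4 906.8 255.8] [ 80.1  62.3  12.5   2.5 110.9 -57.5]
21 lean [   3.1 -127.9] G [ 35.7 941.7 226.1] [ 80.1  64.   12.5   3.1 103.8 -57.3]
0.2 [0.05, 1, 0.2]
3 lean [ 28.2 146.7] G [ 26.9 717.1 488.1] [ 79.5  49.4  12.5  -2.3 146.2 -61.1]
6 lean [ 24.3 147.8] G [ 28.  747.  456.4] [ 79.5  51.   12.5  -0.9 140.8 -59.9]
9 lean [ 20.  149.5] G [ 29.1 777.  428.4] [ 79.6  52.3  12.5   0.2 135.2 -59. ]
12 lean [ 15.4 152.4] G [ 30.1 807.8 403.8] [ 79.6  53.4  12.5   1.2 129.4 -58.3]
15 lean [ 10.5 158.4] G [ 31.2 839.7 382.3] [ 79.7  54.5  12.5   2.1 123.4 -57.7]
18 lean [  5.7 175.4] G [ 32.3 872.6 363.6] [ 79.7  55.5  12.5   2.9 117.1 -57.3]
21
[... 1737 characters left out ...]
1  62.3  12.5  -3.6 110.2 -68.7]
21 lean [ 2.8 59.7] G [ 50.  941.1 226.1] [ 81.1  64.   12.5  -2.9 103.1 -68.4]
0.5 [0.05, 1, 0.2]
3 lean [ 28.2 145.7] G [ 27.6 717.  488.1] [ 81.   49.4  12.5  -9.4 145.4 -73.5]
6 lean [ 24.3 144.8] G [ 31.7 746.7 456.3] [ 81.   51.   12.5  -7.9 140.  -72.2]
9 lean [ 20.  143.4] G [ 35.5 776.7 428.4] [ 80.9  52.3  12.5  -6.6 134.4 -71.2]
12 lean [ 15.3 140.8] G [ 39.1 807.4 403.8] [ 80.9  53.4  12.5  -5.6 128.6 -70.5]
15 lean [ 10.4 135.4] G [ 42.5 839.1 382.3] [ 80.9  54.5  12.5  -4.7 122.6 -69.9]
18 lean [  5.5 119.6] G [ 45.8 872.  363.6] [ 80.8  55.5  12.5  -3.8 116.3 -69.4]
21 lean [ 3.1 45.9] G [ 48.9 905.7 347.4] [ 80.8  56.5  12.5  -3.  109.9 -69.1]
```

.35 yaw with [.05,1,0.2]: 3 rows with yaw, then pushes.

Call:
{"op": "apply_moves", "data": {"plan": [0.05, 1, 0.2, 0.35, 0.05, 1, 0.2, 0.35, 0.05, 1, 0.2, 0.35, 0.05, 1, 0.2, 0, 0.05, 1, 0.2, 0, 0.05, 1, 0.2, 0, 0.05, 1, 0.2, 0, 0.05, 1, 0.2, 0, 0.05, 1, 0.2, 0, 0.05, 1, 0.2, 0, 0.05, 1, 0.2, 0, 0.05, 1, 0.2, 0]}}

```text
time_s: 27.65
position: [0.0167, 0.6904, 0.4682]
tcp_rot: [[-0.585, -0.806, -0.091], [-0.635, 0.524, -0.567], [0.505, -0.274, -0.819]]
force: [-0.1, 0.2, -4.6]
opening: 0.227
grasp_force: 30.0
```

Call:
{"op": "apply_moves", "data": {"plan": [0.05, 1, 0.2, 0, 0.05, 1, 0.2, 0, 0.05, 1, 0.2, 0, 0.05, 1, 0.2, 0, 0.05, 1, 0.2, 0, 0.05, 1, 0.2, 0]}}

```text
time_s: 28.4
position: [0.0149, 0.6954, 0.4544]
tcp_rot: [[-0.581, -0.804, -0.123], [-0.617, 0.534, -0.578], [0.531, -0.26, -0.807]]
force: [0.2, -0.5, -4.1]
opening: 0.228
grasp_force: 30.0
```

```bash
python3 lv.py; python3 - <<'E'
from planD import *
q=np.array(h.bot.read_state()["joint_positions"])
for i in range(5): q=go(q,[[.05,1,.2,0]],str(i+1))
E
```

```text
t 28.4 pos [0.0149, 0.6954, 0.4544] lean (np.float64(36.214551841358045), np.float64(153.9268554701198)) lowhead 77.94108706079582 yaw x -133.29486438302342 [ 79.2  52.   12.5   1.6 151.6 -61.4] open 0.22770084466007542 gf 29.993680478073657 G [ 17.  705.6 469.9]
1 lean [ 35.1 154.4] G [ 17.  713.6 460.1] [ 79.2  52.5  12.5   2.1 150.1 -61. ]
2 lean [ 34.  154.9] G [ 17.  721.4 450.6] [ 79.2  52.9  12.5   2.6 148.5 -60.6]
3 lean [ 32.8 155.4] G [ 16.9 729.3 441.5] [ 79.2  53.3  12.5   3.1 146.9 -60.2]
4 lean [ 31.6 156. ] G [ 16.9 737.3 432.7] [ 79.2  53.7  12.5   3.5 145.3 -59.9]
5 lean [ 30.4 156.7] G [ 16.8 745.3 424.3] [ 79.2  54.   12.5   3.9 143.7 -59.6]
```

```bash
python3 - <<'E'
from planD import *
q0=np.array(h.bot.read_state()["joint_positions"])
q0=go(q0,[[.1,-.2,-.8,.2]]*5,"down")
for y in(0,.1,.2):
  for u in([.05,1,0],[.05,1,.15]):
    print(y,u); q=go(q0,[u+[y]]*3,"3")
    for i in range(7): q=go(q,[u+[0]]*3,str(3*i+6))
E
```

```text
down lean [ 36.2 153.9] G [ 40.1 655.8 269.9] [ 79.1  49.   47.7  -6.  119.  -74. ]
0 [0.05, 1, 0]
3 lean [ 35.3 153.9] G [ 46.1 778.5 263.7] [ 80.1  65.   12.5  -6.7 137.4 -75.3]
6 lean [ 30.8 153.7] G [ 46.6 800.7 236.1] [ 80.2  65.9  12.5  -5.5 132.1 -74.3]
9 lean [ 26.1 153.4] G [ 47.4 824.7 210.9] [ 80.3  66.7  12.5  -4.5 126.5 -73.6]
12 lean [ 21. 153.] G [ 48.3 850.4 187.8] [ 80.3  67.5  12.5  -3.6 120.7 -73. ]
15 lean [ 15.7 152.2] G [ 49.4 877.9 166.7] [ 80.4  68.3  12.5  -2.8 114.7 -72.5]
18 lean [ 10.2 150.6] G [ 50.6 906.8 147.3] [ 80.4  69.1  12.5  -2.1 108.5 -72.2]
21 lean [  4.7 145.2] G [ 52.  936.8 129.7] [ 80.4  69.9  12.5  -1.4 102.1 -71.9]
24 lean [ 1.4 11. ] G [ 53.4 967.4 113.8] [ 80.5  70.8  12.5  -0.7  95.5 -71.8]
0 [0.05, 1, 0.15]
3 lean [ 35.2 153.9] G [ 45.8 773.8 284.4] [ 80.1  63.7  12.5  -6.9 138.6 -75.6]
6 lean [ 30.7 153.7] G [ 46.1 792.3 273.7] [ 80.1  63.6  12.5  -5.8 134.2 -74.7]
9 lean [ 25.9 153.4] G [ 46.7 813.  263.5] [ 80.2  63.5  12.5  -4.8 129.6 -74. ]
12 lean [ 20.9 152.9] G [ 47.5 836.  253.7] [ 80.2  63.5  12.5  -3.8 124.6 -73.4]
15 lean [
[... 2292 characters left out ...]
70.9  12.5  -5.   94.6 -79. ]
0.2 [0.05, 1, 0.15]
3 lean [ 35.2 153.7] G [ 45.3 774.8 284.6] [ 81.2  63.7  12.5 -11.2 137.8 -82.7]
6 lean [ 30.8 152.5] G [ 48.  793.3 274. ] [ 81.2  63.6  12.5 -10.2 133.5 -82. ]
9 lean [ 26.1 150.7] G [ 50.7 814.1 263.8] [ 81.1  63.5  12.5  -9.2 128.8 -81.5]
12 lean [ 21.2 148. ] G [ 53.5 837.1 254.1] [ 81.1  63.5  12.5  -8.4 123.8 -81. ]
15 lean [ 16.2 143.3] G [ 56.3 862.4 244.9] [ 81.1  63.6  12.5  -7.5 118.5 -80.6]
18 lean [ 11.2 134. ] G [ 59.1 889.6 236.4] [ 81.1  63.7  12.5  -6.8 112.9 -80.2]
21 lean [  6.8 110.7] G [ 61.9 918.5 228.8] [ 81.   64.   12.5  -6.1 107.1 -80. ]
24 lean [ 5.6 57.3] G [ 64.7 948.6 222. ] [ 81.   64.4  12.5  -5.4 101.  -79.8]
```

Call:
{"op": "apply_moves", "data": {"plan": [0.1, -0.2, -0.5, 0.2, 0.1, -0.2, -0.8, 0.2, 0.1, -0.2, -0.8, 0.2, 0.1, -0.2, -0.8, 0.2, 0.1, -0.2, -0.8, 0.2, 0.05, 0.4, 0, 0, 0.05, 0.7, 0, 0, 0.05, 0.9, 0.1, 0, 0.05, 1, 0.1, 0, 0.05, 1, 0.1, 0]}}

```text
time_s: 29.65
position: [0.0478, 0.7693, 0.26]
tcp_rot: [[-0.465, -0.885, -0.02], [-0.728, 0.395, -0.56], [0.504, -0.246, -0.828]]
force: [0.3, -1.1, -4.6]
opening: 0.228
grasp_force: 30.0
```

```bash
python3 lv.py
```

```text
t 29.65 pos [0.0478, 0.7693, 0.26] lean (np.float64(34.10913215586137), np.float64(153.924179552559)) lowhead 88.00486543117255 yaw x -122.58032043868579 [ 80.   63.9  12.7  -6.6 137.1 -75.5] open 0.22812783770431827 gf 29.997805757448077 G [ 48.  779.  276.2]
```

Call:
{"op": "apply_moves", "data": {"plan": [0.05, 1, 0.1, 0, 0.05, 1, 0.1, 0, 0.05, 1, 0.1, 0, 0.05, 1, 0.1, 0]}}

```text
time_s: 30.15
position: [0.0485, 0.799, 0.24]
tcp_rot: [[-0.468, -0.884, -0.012], [-0.779, 0.418, -0.467], [0.418, -0.209, -0.884]]
force: [0.1, -0.3, -5.1]
opening: 0.224
grasp_force: 30.0
```

```bash
python3 lv.py; python3 - <<'E'
from planD import *
q0=np.array(h.bot.read_state()["joint_positions"])
for u in([.05,1,0],[.05,1,.15]):
    q=q0
    for i in range(8): q=go(q,[u+[0]]*3,str(3*i+3))
E
```

```text
t 30.15 pos [0.0485, 0.799, 0.24] lean (np.float64(27.85276110246444), np.float64(153.40272422797563)) lowhead 88.55277586713737 yaw x -120.97051624908119 [ 80.1  64.1  12.5  -5.2 130.8 -74.3] open 0.22378797621441002 gf 29.998031985014677 G [ 48.5 806.9 257.3]
3 lean [ 23. 153.] G [ 49.2 833.1 229. ] [ 80.2  65.2  12.5  -4.2 125.  -73.6]
6 lean [ 17.9 152.3] G [ 50.2 860.8 203.3] [ 80.2  66.3  12.5  -3.3 118.9 -73. ]
9 lean [ 12.6 151. ] G [ 51.3 889.9 179.9] [ 80.3  67.3  12.5  -2.5 112.6 -72.5]
12 lean [  7.1 147.7] G [ 52.5 920.1 158.8] [ 80.4  68.2  12.5  -1.8 106.2 -72.2]
15 lean [  1.7 121.6] G [ 53.8 951.  139.8] [ 80.4  69.3  12.5  -1.1  99.5 -72. ]
18 lean [  4.4 -12.5] G [ 55.2 982.2 122.8] [ 80.4  70.3  12.5  -0.4  92.8 -71.8]
21 lean [ 10.1 -19.4] G [  56.6 1013.1  107.8] [ 80.5  71.4  12.5   0.2  86.  -71.8]
24 lean [ 15.8 -21.3] G [  58.  1043.2   94.9] [ 80.5  72.6  12.5   0.9  79.1 -71.9]
3 lean [ 22.9 153. ] G [ 49.  829.  248.6] [ 80.1  64.   12.5  -4.3 126.1 -73.7]
6 lean [ 17.7 152.3] G [ 49.8 853.2 240.3] [ 80.2  64.   12.5  -3.4 121.  -73.2]
9 lean [ 12.3 150.9] G [ 50.7 879.5 232.4] [ 80.2  64.   12.5  -2.6 115.6 -72.7]
12 lean [  6.8 147.2] G [ 51.9 907.6 225.2] [ 80.3  64.2  12.5  -1.8 109.9 -72.4]
15 lean [  1.4 112.3] G [ 53.1 937.1 218.6] [ 80.3  64.5  12.5  -1.1 103.9 -72.2]
18 lean [  4.8 -13.1] G [ 54.5 967.6 212.9] [ 80.3  64.9  12.5  -0.4  97.8 -72. ]
21 lean [ 10.6 -19.4] G [ 55.9 998.5 208.2] [ 80.3  65.4  12.5   0.2  91.5 -71.9]
24 lean [ 16.5 -21.2] G [  57.3 1029.3  204.5] [ 80.4  66.1  12.5   0.9  85.  -71.9]
```

Works as modelled now. 12 rows of it, then trim.

Call:
{"op": "apply_moves", "data": {"plan": [0.05, 1, 0.15, 0, 0.05, 1, 0.15, 0, 0.05, 1, 0.15, 0, 0.05, 1, 0.15, 0, 0.05, 1, 0.15, 0, 0.05, 1, 0.15, 0, 0.05, 1, 0.15, 0, 0.05, 1, 0.15, 0, 0.05, 1, 0.15, 0, 0.05, 1, 0.15, 0, 0.05, 1, 0.15, 0]}}

```text
time_s: 31.52
position: [0.0515, 0.8918, 0.2046]
tcp_rot: [[-0.468, -0.884, 0.007], [-0.872, 0.46, -0.167], [0.144, -0.084, -0.986]]
force: [0.1, 0.4, -4.7]
opening: 0.224
grasp_force: 30.0
```

```bash
python3 lv.py; python3 - <<'E'
from planD import *
q0=np.array(h.bot.read_state()["joint_positions"])
for y in(0,-.15,-.3):
  for x in(.05,):
    q=go(q0,[[x,1,.15,y]]*2,"y%.2f"%y)
    for i in range(4): q=go(q,[[x,1,.15,0]],str(i+3))
E
```

```text
t 31.525 pos [0.0515, 0.8918, 0.2046] lean (np.float64(9.624329982014853), np.float64(149.66986200007628)) lowhead 92.45659810742734 yaw x -118.228754816961 [ 80.3  64.4  12.6  -2.2 112.5 -72.5] open 0.22377364587583473 gf 29.997989586554468 G [ 51.2 894.2 223.8]
y0.00 lean [  5.9 146.1] G [ 52.  913.3 219.5] [ 80.3  64.5  12.5  -1.7 108.7 -72.3]
3 lean [  4.1 141.7] G [ 52.4 923.  217.5] [ 80.3  64.6  12.5  -1.5 106.7 -72.3]
4 lean [  2.2 130.2] G [ 52.8 932.9 215.5] [ 80.3  64.7  12.5  -1.2 104.7 -72.2]
5 lean [ 1.  72.5] G [ 53.3 942.9 213.6] [ 80.3  64.8  12.5  -1.  102.7 -72.1]
6 lean [2.  3.2] G [ 53.7 953.  211.9] [ 80.3  64.9  12.5  -0.8 100.7 -72.1]
y-0.15 lean [  5.9 147.5] G [ 52.  913.1 219.5] [ 80.1  64.5  12.5  -1.2 108.8 -69.3]
3 lean [  4.  145.2] G [ 52.3 922.9 217.4] [ 80.2  64.6  12.5  -1.  106.8 -69.3]
4 lean [  2.1 138.7] G [ 52.6 932.8 215.5] [ 80.2  64.7  12.5  -0.8 104.8 -69.2]
5 lean [ 0.5 79. ] G [ 53.  942.8 213.6] [ 80.2  64.8  12.5  -0.5 102.8 -69.1]
6 lean [  1.8 -11.9] G [ 53.4 952.8 211.8] [ 80.2  64.9  12.5  -0.3 100.8 -69. ]
y-0.30 lean [  5.9 148.9] G [ 52.  913.1 219.5] [ 80.   64.5  12.5  -0.8 108.8 -66.4]
3 lean [  4.  148.7] G [ 52.2 922.8 217.4] [ 80.   64.6  12.5  -0.5 106.9 -66.3]
4 lean [  2.1 148.1] G [ 52.5 932.7 215.5] [ 80.   64.7  12.5  -0.3 104.9 -66.2]
5 lean [  0.2 133.1] G [ 52.7 942.7 213.6] [ 80.1  64.8  12.5  -0.1 102.9 -66.1]
6 lean [  1.8 -29.2] G [ 53.  952.8 211.8] [ 80.1  64.9  12.5   0.2 100.8 -66. ]
```

Call:
{"op": "apply_moves", "data": {"plan": [0.05, 1, 0.15, -0.3, 0.05, 1, 0.15, -0.3, 0.05, 1, 0.15, 0, 0.05, 1, 0.15, 0, 0.05, 0.8, 0.15, 0]}}

```text
time_s: 32.15
position: [0.053, 0.939, 0.1944]
tcp_rot: [[-0.557, -0.831, -0.0], [-0.831, 0.557, -0.017], [0.014, -0.009, -1.0]]
force: [-0.2, -0.8, -3.2]
opening: 0.23
grasp_force: 30.0
```

```bash
python3 lv.py; python3 - <<'E'
from h import *
p,d=bot.capture("top"); cv2.imwrite("pics/x.png",p[:,:,::-1]); np.save("pics/x.npy",d)
for t in("ball_large","ball_small","tray_grip"):
    for r in bot.pinpoint("top",t)[:2]:
        u,v=r["xy"][0]*640,r["xy"][1]*400; print(t,r["p"],u,v,world("top",u,v,d[int(v),int(u)])*1000)
E
```

```text
t 32.15 pos [0.053, 0.939, 0.1944] lean (np.float64(0.9475365762537121), np.float64(147.2835901253097)) lowhead 88.88832249465946 yaw x -123.83165051250432 [ 80.   64.7  12.6  -0.1 103.6 -66.2] open 0.2299393126600072 gf 29.99825938604772 G [ 52.8 938.6 213.8]
ball_large 0.48 230.912 168.4 [511.88461345 412.23768361  26.07396112]
```

Call:
{"op": "apply_moves", "data": {"plan": [0.13, -0.3, 0.3, 0, 0.21, -0.5, 0.4, -0.3, 0.3, -0.7, 0.4, -0.55, 0.3, -0.7, 0.4, -0.55, 0.3, -0.7, 0.3, -0.55, 0.3, -0.7, 0, -0.55, 0.3, -0.7, 0, -0.55, 0.3, -0.7, 0, -0.55, 0.3, -0.7, 0, -0.55, 0.3, -0.7, 0, -0.55, 0.3, -0.7, 0, -0.55, 0.3, -0.7, 0, -0.55]}}

```text
time_s: 33.85
position: [0.2208, 0.5477, 0.2861]
tcp_rot: [[-0.999, 0.035, -0.013], [0.035, 0.999, -0.007], [0.013, -0.008, -1.0]]
force: [1.0, 0.4, -3.4]
opening: 0.221
grasp_force: 30.0
```

Call:
{"op": "apply_moves", "data": {"plan": [0.3, -0.7, 0, -0.55, 0.3, -0.7, 0, -0.55, 0.3, -0.7, 0, -0.55, 0.3, -0.7, 0, -0.55, 0.3, -0.7, 0, -0.55, 0.3, -0.7, 0, -0.55, 0.3, -0.7, 0, -0.55, 0.3, -0.7, 0, -0.55, 0.3, -0.7, 0, -0.55, 0.3, -0.7, 0, -0.55, 0.3, -0.7, 0, -0.55, 0.3, -0.7, 0, -0.55]}}

```text
time_s: 35.35
position: [0.401, 0.1275, 0.2862]
tcp_rot: [[-0.374, 0.927, -0.011], [0.927, 0.374, 0.01], [0.013, -0.006, -1.0]]
force: [0.5, 0.6, -4.6]
opening: 0.229
grasp_force: 30.0
```

```bash
python3 lv.py
```

```text
t 35.35 pos [0.401, 0.1275, 0.2862] lean (np.float64(0.845458342318131), np.float64(154.8545229512227)) lowhead -42.894333171989366 yaw x 111.95779024104998 [  1.9   9.4 104.4   0.6  66.8 -20.3] open 0.22875659160722367 gf 29.997237897478044 G [401.8 127.5 304.7]
```

Call:
{"op": "apply_moves", "data": {"plan": [0.3, -0.7, -0.4, -0.4, 0.3, -0.7, -0.4, -0.4, 0.3, -0.7, -0.4, -0.4, 0.3, -0.7, -0.4, -0.4, 0.3, -0.7, -0.4, -0.4, 0.26, -0.6, -0.4, -0.4, 0.2, -0.5, -0.4, -0.4, 0.1, -0.23, -0.4, -0.3, 0, 0, 0, 0, 0, 0, 0, 0]}}

```text
time_s: 36.6
position: [0.5034, -0.1125, 0.1259]
tcp_rot: [[0.153, 0.988, -0.006], [0.988, -0.153, 0.015], [0.014, -0.008, -1.0]]
force: [0.5, 0.0, -4.4]
opening: 0.227
grasp_force: 30.0
```

```bash
python3 lv.py; python3 - <<'E'
from h import *
p,d=bot.capture("side"); cv2.imwrite("pics/s6.png",cv2.resize(p[180:380,220:500,::-1],(784,560),interpolation=cv2.INTER_CUBIC))
V,U=np.mgrid[0:400,0:640]; f,cx,cy,R,t=cam("side"); P=((np.stack([(U-cx)/f*d,(V-cy)/f*d,d],-1)-t)@R)
q=P[(d>0)&(abs(P[...,0]-.504)<.09)&(abs(P[...,1]+.114)<.09)&(P[...,2]>.02)]
print("z percentiles",np.percentile(q[:,2],[0.5,5,20,50]))
E
```

```text
t 36.6 pos [0.5034, -0.1125, 0.1259] lean (np.float64(0.9527375007468094), np.float64(149.78612371046563)) lowhead -68.59468428294872 yaw x 81.18799445933908 [-25.4  30.4 102.5   0.9  47.8 -17.2] open 0.22736744654030677 gf 29.9982567736879 G [ 503.6 -112.7  144.5]
z percentiles [0.08925931 0.090931   0.10043962 0.43072545]
```

View pics/s6.png

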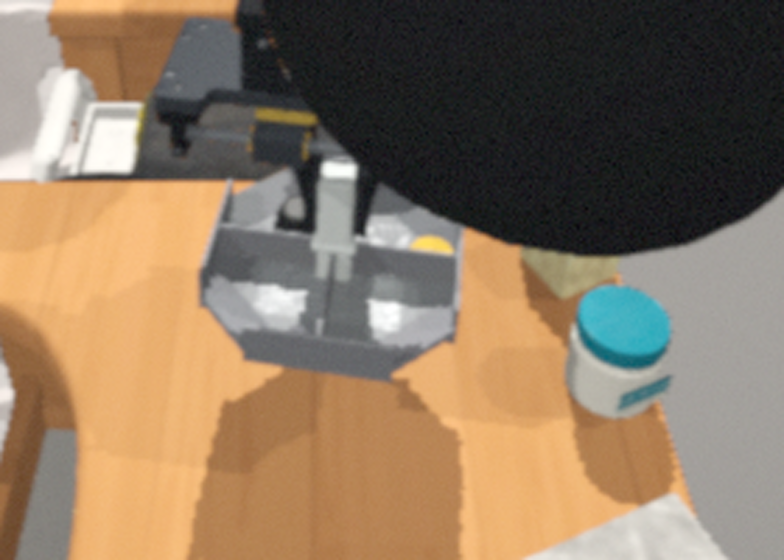

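The crop shows the tray level, loupe and disc still in it, and the large compartment empty. The small ball isn't visible, possibly hidden behind the near wall. I'll set it down and look from above.

Call:
{"op": "apply_moves", "data": {"plan": [0, 0, -0.4, 0, 0, 0, -0.4, 0, 0, 0, -0.4, 0, 0, 0, -0.3, 0, 0, 0, -0.16, 0, 0, 0, 0, 0]}}

```text
time_s: 37.4
position: [0.5032, -0.1126, 0.0418]
tcp_rot: [[0.154, 0.988, -0.007], [0.988, -0.154, 0.016], [0.015, -0.01, -1.0]]
force: [-0.8, 0.2, -4.4]
opening: 0.225
grasp_force: 30.0
```

```bash
python3 lv.py; python3 - <<'E'
from h import *
p,d=bot.capture("side")
V,U=np.mgrid[0:400,0:640]; f,cx,cy,R,t=cam("side"); P=((np.stack([(U-cx)/f*d,(V-cy)/f*d,d],-1)-t)@R)
q=P[(d>0)&(abs(P[...,0]-.504)<.07)&(abs(P[...,1]+.185)<.02)]
print("near wall top z",np.percentile(q[:,2],[50,90,95,98]),bot.read_state()["force"])
for t in("ball_large","ball_small"):
    for r in bot.pinpoint("side",t)[:2]+[]:
        u,v=r["xy"][0]*640,r["xy"][1]*400; print(t,r["p"],u,v,world("side",u,v,d[int(v),int(u)])*1000)
E
```

```text
t 37.4 pos [0.5032, -0.1126, 0.0418] lean (np.float64(1.0011740108933733), np.float64(146.48274784836607)) lowhead -65.32734488200084 yaw x 81.15137571670904 [-25.4  39.  105.1   1.1  36.7 -17.5] open 0.22485479313431697 gf 29.998296266421676 G [ 503.2 -112.8   60.6]
near wall top z [0.00625733 0.03030072 0.36737174 0.41166129] [-0.46245731  0.39209423 -4.25286534]
ball_small 0.39 326.4 337.52 [ 480.63818617 -189.72884998   20.16386952]
```

Call:
{"op": "apply_moves", "data": {"plan": [0, 0, -0.03, 0, 0, 0, -0.02, 0, 0, 0, 0, 0, 0, 0, 0, 0]}}

```text
time_s: 38.05
position: [0.5034, -0.113, 0.0397]
tcp_rot: [[0.154, 0.988, -0.006], [0.988, -0.154, 0.015], [0.014, -0.009, -1.0]]
force: [-1.2, -1.5, 0.1]
opening: 0.226
grasp_force: 30.0
```

Contact: the weight is off the tool. Opening gently.

Call:
{"op": "apply_moves", "data": {"plan": [0, 0, 0, 0, 0, 0, 0, 0, 0, 0, 0, 0, 0, 0, 0, 0, 0, 0, 0, 0, 0, 0, 0, 0], "grip": 0}}

```text
time_s: 38.8
position: [0.5032, -0.1128, 0.0393]
tcp_rot: [[0.154, 0.988, -0.007], [0.988, -0.154, 0.016], [0.014, -0.009, -1.0]]
force: [-0.6, 0.6, 0.3]
opening: 0.499
grasp_force: 0.0
```

Call:
{"op": "apply_moves", "data": {"plan": [0, 0, 0.3, 0, 0, 0, 0.6, 0, 0, 0, 0.8, 0, 0, 0, 0.8, 0, 0, 0, 0.8, 0, -0.2, 0.8, 0.3, 0, -0.2, 1, 0, 0, -0.2, 1, 0, 0, -0.2, 1, 0, 0, -0.2, 1, 0, 0, -0.2, 1, 0, 0, 0, 0, 0, 0]}}

```text
time_s: 40.3
position: [0.4417, 0.18, 0.2203]
tcp_rot: [[0.149, 0.989, -0.007], [0.989, -0.148, 0.016], [0.015, -0.009, -1.0]]
force: [1.3, 0.0, 0.5]
opening: 0.501
grasp_force: 0.0
```

```bash
python3 lv.py; python3 - <<'E'
from h import *
p,d=bot.capture("top")
a=cv2.resize(p[125:205,385:465,::-1],(400,400),interpolation=cv2.INTER_CUBIC); b=cv2.resize(p[140:260,200:300,::-1],(333,400),interpolation=cv2.INTER_CUBIC)
cv2.imwrite("pics/end.png",np.hstack([a,b]))
for t in("ball_large","ball_small","tray_grip"):
    for r in bot.pinpoint("top",t)[:2]:
        u,v=r["xy"][0]*640,r["xy"][1]*400; print(t,r["p"],u,v,world("top",u,v,d[int(v),int(u)])*1000)
V,U=np.mgrid[0:400,0:640]; f,cx,cy,R,t=cam("top"); P=((np.stack([(U-cx)/f*d,(V-cy)/f*d,d],-1)-t)@R)
q=P[(d>0)&(abs(P[...,0]-.504)<.09)&(abs(P[...,1]+.114)<.09)&(P[...,2]>.024)&(P[...,2]<.04)]
print("wall plane",np.linalg.lstsq(np.c_[q[:,:2]-q[:,:2].mean(0),np.ones(len(q))],q[:,2],rcond=None)[0])
E
```

```text
t 40.3 pos [0.4417, 0.18, 0.2203] lean (np.float64(1.0061738693481785), np.float64(149.65654286002314)) lowhead -68.19448254913529 yaw x 81.45820821163822 [  8.1  19.1 102.9   1.1  58.3  16. ] open 0.5011186857574487 gf 0.0 G [442.1 179.8 238.8]
ball_large 0.55 230.72 171.52 [502.81637363 412.25138844  29.05532933]
ball_small 0.43 444.288 171.68 [ 487.18832074 -175.698307     16.61667882]
wall plane [-0.00137354  0.00319549  0.02874317]
```

View pics/end.png

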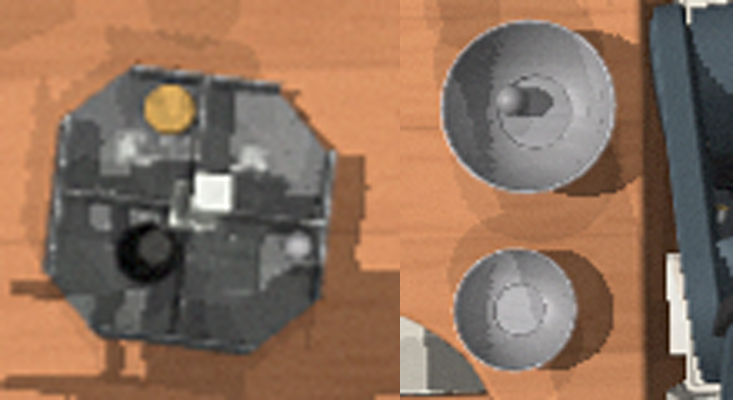

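The end picture shows the small ball at (298,243) in its own compartment, the disc and loupe in place, the tray level, and the large ball in the 144 mm dish at (512,98).

```bash
python3 -c "
from rig import bot
print(bot.hand_in())"
```

```text
the job is handed in; nothing more can be done
None
```

The large ball is in the 144 mm dish, the small ball is still in the tray, and the tray stands level on the right-hand bench with the gripper clear; I handed the job in at about 40 s of the 61 s allowed.

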